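# Uncap a dummy-load stand and stack its resistor rings

### The arm

A 7-joint arm with a two-finger parallel gripper is mounted at the origin on the work surface. World frame = base frame: x ahead of the robot, y to its left, z up, the work surface at z = 0. Lengths are in mm, angles in rad, forces in N, time in s.
With the tool pointing down it reaches from about 400 to 900 mm from the base axis. Payload 5.6 kg.
Tool frame: the origin (TCP) lies midway between the tips of the shut fingers; the grasp point (between the pads) lies 19 mm behind it; y points along the fingers, x is the direction in which the jaws open and shut, and the axes are right-handed (so a half turn about y gives the same grasp; the last joint's range is limited). The gripper opens to 92 mm and grips with 3 to 60 N. Pads are 20 mm wide; open, the fingers measure 128 mm over their backs; the gripper's body (75 mm by 189 mm) begins 69 mm behind the grasp point.
Start: joints at [1.15, 0.468, -0.012, 1.603, 0.006, 1.071, -0.056], TCP at [239.73, -604.184, 214.592] pointing down, gripper open.
Joint ranges: [-2.53, 2.53], [-0.31, 2.02], [-1.57, 1.55], [0.28, 2.44], [-1.29, 4.43], [0.15, 1.84], [-2.92, 2.92]. Speed limits (rad/s): [2.57, 2.57, 3.14, 3.14, 3.14, 3.14, 3.14].

### API

Orientations are given as a rotation vector (axis times angle).
In Python, from plant import * gives the robot as it stands. The module is installed in compiled form; this text tells all that it offers.
- The arm moves only by the tool arm_command, never from a script. Its argument "deltas" is a list of rows, each a list of 5 numbers: the shift along the tool's x, y, z in units of 40 mm (1.0 is 40 mm), then the turn about the tool's y in units of 6 degrees (1.0 is 6 degrees), then the opening in per cent of the stroke, from 0 (shut) to 100 (fully open). A call has 1 to 5 rows; each row shifts and turns the commanded pose from where the row before left it, along the tool's axes as they then stand; what a row does not reach is not made up. A row lasts 1/10 s, in which the tool goes at most 50 mm and 8.59 degrees, less where a joint would pass 70% of its speed; a pose out of reach is approached as far as the arm can. A call is refused whole if a number of a shift passes 1 or a number of a turn 1, either way. A call with a gripper value outside its range is refused whole. The fingers move at their own pace and stop on an object; "newtons" is the grip in N (left out, the last holds). Time passes only in rows, so rows that do not move let the fingers close. It gives the time, the measured TCP pose, the force and the opening at its end, in the units of the state.
- state(): the state, without advancing time (a new reading comes with each control period).
- grab_frame(name): name is "scene" or "top" or "wrist"; returns a dict with "frame" (480x640x3 uint8, red, green, blue), "fx", "fy", "cx", "cy" (pixels), "k1" (the pictures are not rectified: a ray, as slopes to the right and down, at radius r is drawn at 1 + k1 r^2 times it, then the intrinsics apply), "R" (3x3) and "t" (3): a world point X has camera coordinates R X + t. Camera axes: x right, y down, z forward; pixel columns grow to the right and rows downward; lengths in mm; the calibration is good to about 2 mm. A picture is of the moment at which its call begins. There is no depth.
- job_done(): hands the job in, once; it reports no verdict.
The state is a dict: "t": time; "q": joint angles; "dq": joint speeds; "tau": joint torques, N m; "tcp_pos": TCP position; "tcp_rot": TCP orientation; "force": force on the tool from outside, world axes, zero at the start; "wrist_torque": the same for the moment, N m; "width": opening from 0.0 (shut) to 1.0 (fully open).
Only numpy, scipy, OpenCV 4.12 (cv2) and the standard library are available. Lean on these libraries where they do the work, as an engineer would, in place of code of your own. Each camera call takes 0.05 s, during which the arm holds its last target.

### The job

Rebuild the dummy load: the transit cap on the post is stuck, so break it loose anticlockwise with a short hard twist, spin it on until it comes free, lift it off and put it down in the wooden parts tray. Then thread the parts down the post, each fully home and flat on the one below: first the square steel spreader plate, next every red ceramic ring that lies loose on the bench (in any order), and last the narrow brass collar. Leave the handheld, the antenna stub, the SWR meter and the four-block resistor bank where they are.

Things in the scene. Friction and masses are not known exactly. Their poses are not given: they have to be found in the camera images.
- post: dummy-load stand fixed to the bench: square aluminium base plate 110 x 110 x 12 mm, upright brass post in its middle: diameter 39 mm up to 50 mm above the bench, narrowing to a 28 mm neck from 56 mm up to the top at 90 mm. Two thin pins stick out of the neck at 80 mm, along the stand's x, 39 mm across their ends. Origin: centre of the plate's underside, on the bench; z up along the post.
- post_tip (a point): centre of the top of the post, 90 mm above the bench
- cap: round grey ribbed transit cap, 56 mm tall, 0.1 kg, on top of the post: solid grip 58 mm in diameter 30 to 56 mm above its lower rim, below it a hollow skirt 53 mm in diameter. Origin: centre of its lower rim, 60 mm above the bench while on the post; z along its axis to its closed top, x towards the white line on its top. At the start its x lies along the stand's x.
- cap_grip (a point): on the cap's axis, 43 mm above its lower rim, at the middle of the grip. Bayonet fit: anticlockwise from above, sprung detents hold it for the first 0.8 rad (hard twist, about 0.6 N m: grip with 40 N or more); then it spins freely to a stop 2.27 rad from the start. From 1.75 rad to the stop (best 2.0 to 2.2) it lifts straight off; elsewhere the pins hold it down.
- cap_mark (a point): outer end of the white line on the cap's top, 25 mm from its axis and 56 mm above its lower rim
- tray: open wooden parts tray fixed to the bench, outside 170 (its x) x 150 (its y) x 22 mm, walls and floor 5 mm thick. Origin: centre of its underside.
- spreader: square steel heat-spreader plate 66 x 66 x 14 mm with a 46 mm through hole in the middle. Origin: centre of its underside when it lies flat as at the start; z is the axis of the hole. Its x and y run square to its sides. About 0.3 kg.
- collar: narrow brass collar, round, 58 mm outside diameter, 18 mm tall, with a 46 mm through hole in the middle. Origin: centre of its underside when it lies flat as at the start; z is the axis of the hole.
- ring1: red ceramic resistor ring, round, 66 mm outside diameter, 14 mm thick, with a 46 mm through hole in the middle. Origin: centre of its underside when it lies flat as at the start; z is the axis of the hole. Two or three such rings, all alike, are on the bench; the absent ones have no pose.
- ring2: red ceramic resistor ring, round, 66 mm outside diameter, 14 mm thick, with a 46 mm through hole in the middle. Origin: centre of its underside when it lies flat as at the start; z is the axis of the hole. Two or three such rings, all alike, are on the bench; the absent ones have no pose.
- ring3: red ceramic resistor ring, round, 66 mm outside diameter, 14 mm thick, with a 46 mm through hole in the middle. Origin: centre of its underside when it lies flat as at the start; z is the axis of the hole. Two or three such rings, all alike, are on the bench; the absent ones have no pose.
- handheld: black handheld transceiver standing on the bench, 36 x 58 x 132 mm; not to be disturbed. Origin: centre of its underside.
- stub: rubber duck antenna stub lying on the bench, about 152 mm long (its x), 16 mm thick; not to be disturbed. Origin: on the bench under its middle.
- swr_meter: steel SWR meter block, 90 x 140 x 62 mm; not to be disturbed. Origin: centre of its underside.
- resistor_bank: resistor bank: four red ceramic blocks side by side on a plate, 60 x 140 x 36 mm; not to be disturbed. Origin: centre of its underside.
Things that resemble listed ones, but are neither listed nor needed, are in the scene too. Leave any green look-alike of the spreader alone.

How it is judged (in metres and radians):
On the way, in this order (a step that is already met when the one before it is completed fails the run):
1. the cap has been broken loose by turning it anticlockwise on the post, past its detents (y of cap_mark in the frame of post above 0.016 m and horizontal distance between cap and post below 0.008 m and z of cap in the frame of post below 0.07 m), for 0.1 s.
2. the cap lies released in the parts tray (x of cap_grip in the frame of tray between -0.075 and 0.075 m and y of cap_grip in the frame of tray between -0.065 and 0.065 m and z of cap_grip in the frame of tray below 0.06 m and linear speed of cap below 0.03 m/s and contact force between the fingers and cap below 0.2 N), for 0.2 s.
3. the square spreader is on the post, flat on the base plate, released (horizontal distance between spreader and post below 0.005 m and angle between spreader's own z axis and vertical below 0.09 rad and z of spreader in the frame of post below 0.0155 m and linear speed of spreader below 0.03 m/s and contact force between the fingers and spreader below 0.2 N), for 0.2 s.
4. every ceramic ring present is on the post above the spreader, flat, released (horizontal distance between each of ring1, ring2, ring3 and post below 0.01 m and angle between each of ring1, ring2, ring3's own z axis and vertical below 0.09 rad and z of ring1 in the frame of spreader between 0.01 and 0.046 m and z of ring2 in the frame of spreader between 0.01 and 0.046 m and z of ring3 in the frame of spreader between 0.01 and 0.046 m and linear speed of each of ring1, ring2, ring3 below 0.03 m/s and contact force between the fingers and ring1 below 0.2 N and contact force between the fingers and ring2 below 0.2 N and contact force between the fingers and ring3 below 0.2 N), for 0.2 s.
5. the brass collar is on the post above the rings, flat, released (horizontal distance between collar and post below 0.01 m and angle between collar's own z axis and vertical below 0.09 rad and z of collar in the frame of spreader between 0.036 and 0.06 m and z of collar in the frame of ring1 above 0.01 m and z of collar in the frame of ring2 above 0.01 m and z of collar in the frame of ring3 above 0.01 m and linear speed of collar below 0.03 m/s and contact force between the fingers and collar below 0.2 N), for 0.2 s.
At the end, for the whole second after the job is handed in: Cap lying in the parts tray, off the post. On the post from below: spreader on the base plate (within 3.5 mm of home), all rings present, collar on top; each round the post (centred within 10 mm, spreader 5 mm), flat within 0.09 rad, released, at rest (all of step 2 and all of step 3 and all of step 4 and all of step 5); the robot touches nothing.
It fails at once if the handheld transceiver is shifted by more than 30 mm (distance of handheld from where it was at the start of the episode above 0.03 m).
It fails at once if the antenna stub is shifted by more than 30 mm (distance of stub from where it was at the start of the episode above 0.03 m).
It fails at once if the SWR meter is shifted by more than 30 mm (distance of swr_meter from where it was at the start of the episode above 0.03 m).
It fails at once if the resistor bank is shifted by more than 30 mm (distance of resistor_bank from where it was at the start of the episode above 0.03 m).
Of ring1, ring2, ring3 only 2 to 3 are there at a start; the rules pass over those that are not, and their reading is None.
At some moment in a run one of spreader, ring1, ring2, ring3, collar may be knocked a few centimetres aside while the robot is not near it.
Once in a run the grip may slacken for a moment while it holds something.
It also fails if it takes over 210 s, if anything falls off the work surface, if the arm or the gripper's body presses on something with over 40 N, if the wrist force passes 120 N, or if a joint passes its speed limit or range.

## Working session

There is one attempt and no reset: what is moved stays moved. The work goes in short steps, Python scripts to look and compute and a tool call to move; the robot and the scene stay as the last step left them, time stands still between calls to the robot, and variables do not carry over. Pictures are saved under pics/ and viewed, and the job is handed in when it is done.

Besides the shell and the picture viewer there is one more tool, called after "Emit:" as name(argument=value, ...), one argument or row to a line, values as JSON. arm_command: Moves the arm, as the interface text tells. Its arguments: {"type":"object","properties":{"deltas":{"type":"array","items":{"type":"array","items":{"type":"number"}}},"newtons":{"type":"number"}},"required":["deltas"]}

```bash
mkdir -p pics; ls
cat > h.py <<'E'
from plant import *
import numpy as np, cv2
from scipy.spatial.transform import Rotation as Rn
def grab(n,save=None):
    f=grab_frame(n)
    if save: cv2.imwrite('pics/'+save+'.png',f['frame'][:,:,::-1])
    return f
def ray(f,u,v):
    K=np.array([[f['fx'],0,f['cx']],[0,f['fy'],f['cy']],[0,0,1.]])
    p=cv2.undistortPoints(np.array([[[u,v]]],float),K,np.array([f['k1'],0,0,0,0.]))[0,0]
    R=np.array(f['R']);t=np.array(f['t'])
    return -R.T@t, R.T@np.array([p[0],p[1],1])
def onz(f,u,v,z):
    o,d=ray(f,u,v); return o+d*(z-o[2])/d[2]
def proj(f,X):
    R=np.array(f['R']);t=np.array(f['t']);c=R@np.array(X,float)+t
    a,b=c[0]/c[2],c[1]/c[2];s=1+f['k1']*(a*a+b*b)
    return np.array([f['fx']*a*s+f['cx'],f['fy']*b*s+f['cy']])
E
python3 - <<'E'
from h import *
for n in ['scene','top','wrist']:
    f=grab(n,n+'0'); print(n,f['fx'],f['k1'],-np.array(f['R']).T@f['t']); print(np.round(f['R'],3))
s=state();print(s)
print(Rn.from_rotvec(s['tcp_rot']).as_matrix().round(3))
E
```

```text
pics
scene 474.81885464964824 0.0263637527929355 [1244.49402998  482.60040581  806.86425106]
[[-0.51   0.86  -0.014]
 [ 0.593  0.339 -0.731]
 [-0.623 -0.381 -0.683]]
top 602.0709094457984 0.06824089960084524 [ 377.42986055   93.72309417 1669.2213631 ]
[[-0.011 -1.     0.002]
 [-0.99   0.01  -0.138]
 [ 0.138 -0.003 -0.99 ]]
wrist 345.5860733851377 -0.05129929064864734 [ 300.99580799 -579.52633846  383.73520758]
[[ 0.369 -0.929 -0.001]
 [-0.903 -0.359  0.235]
 [-0.219 -0.086 -0.972]]
{'t': 0.15, 'q': array([ 1.14998669,  0.46817767, -0.01158604,  1.60338443,  0.0060179 ,
        1.07138893, -0.05634152]), 'dq': array([-8.04908804e-04, -3.10204195e-03, -8.46389137e-05, -4.16291591e-03,
        9.75475025e-05, -1.78903960e-03,  4.49179041e-05]), 'tau': array([ 1.57102210e-05, -5.20953262e+01, -1.30293437e-02, -2.43979901e+01,
       -5.67202584e-02,  1.52755645e-02,  1.00083573e-04]), 'tcp_pos': array([ 239.54337417, -603.78683174,  213.86880576]), 'tcp_rot': array([-1.36388448,  0.9275066 , -0.92559096]), 'force': array([-0.45523372,  0.74602148,  0.26535203]), 'wrist_torque': array([0.01302279, 0.02036419, 0.05106288]), 'width': 0.9985030811130177}
[[ 0.369 -0.001  0.93 ]
 [-0.93   0.001  0.369]
 [-0.001 -1.    -0.   ]]
```

View images.

View pics/scene0.png

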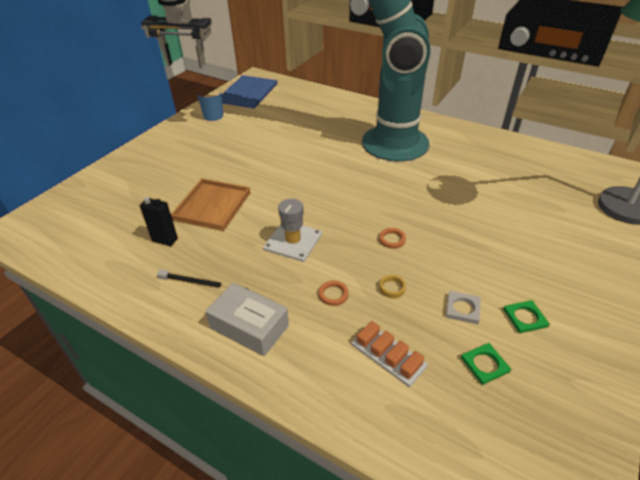

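View pics/top0.png

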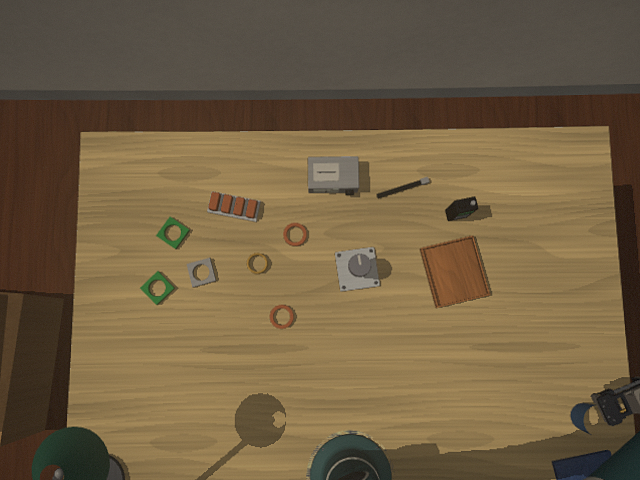

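View pics/wrist0.png

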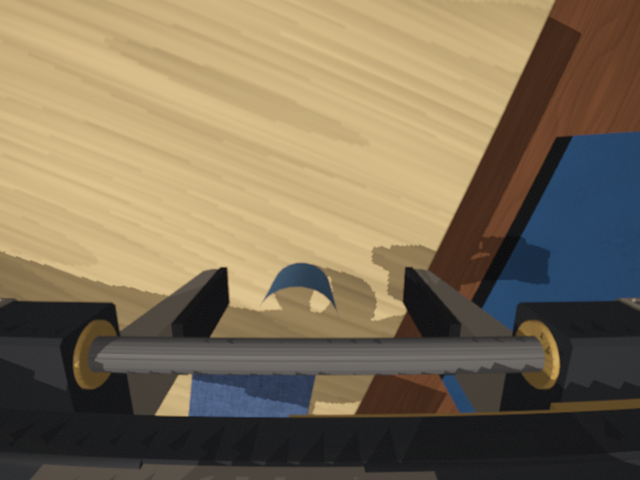

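The top view shows the cap and post at about (358,266), the tray at (456,271), and red rings at (295,234) and (283,317). The collar is at (259,264) and the grey steel spreader at (202,272). The green look-alikes are at (173,233) and (158,288). The red blocks at (233,206) are the resistor bank. I'll measure these next and enlarge a crop.

Run:
```python
from h import *
f=grab('top');im=f['frame'];bgr=im[:,:,::-1].copy()
cv2.imwrite('pics/crop1.png',cv2.resize(bgr[180:340,130:400],None,fx=2.9,fy=2.9,interpolation=cv2.INTER_CUBIC))
cv2.imwrite('pics/crop2.png',cv2.resize(bgr[220:320,320:500],None,fx=4.4,fy=4.4,interpolation=cv2.INTER_CUBIC))
hsv=cv2.cvtColor(im,cv2.COLOR_RGB2HSV)
for p in [(295,224),(283,307),(249,264),(268,264),(202,262),(192,272),(214,272),(173,223),(345,285),(360,255),(455,270),(300,360)]:
    print(p,hsv[p[1],p[0]])
sc=grab('scene')
def rep(name,m,z):
    n,l,st,c=cv2.connectedComponentsWithStats(m)
    for i in range(1,n):
        if st[i,4]>60:
            x,y,w,h,a=st[i]
            cn=cv2.findContours((l==i).astype(np.uint8),cv2.RETR_EXTERNAL,cv2.CHAIN_APPROX_NONE)[0][0]
            r=cv2.minAreaRect(cn)
            (cx,cy)=r[0]
            print(name,st[i],np.round(r[0],1),np.round(r[1],1),round(r[2],1),onz(f,cx,cy,z).round(1))
H,S,V=[hsv[:,:,i] for i in range(3)]
roi=np.zeros(H.shape,np.uint8);roi[140:380,80:600]=1
rep('red',((H<12)&(S>120)&(V>100)).astype(np.uint8)*roi,14)
rep('gray',((S<45)&(V>100)).astype(np.uint8)*roi,14)
rep('green',((H>45)&(H<80)&(S>100)).astype(np.uint8)*roi,14)
```

```text
(295, 224) [ 10 164 137]
(283, 307) [ 10 164 132]
(249, 264) [ 19 123  81]
(268, 264) [ 20 105  85]
(202, 262) [ 16  30 129]
(192, 272) [16 30 92]
(214, 272) [ 21 109  89]
(173, 223) [ 60 123 108]
(345, 285) [ 21  22 149]
(360, 255) [ 17  32 110]
(455, 270) [ 14 157 130]
(300, 360) [ 19 115 151]
red [209 192  10  18 126] [213.4 200.6] [ 7.5 16.9] 12.5 [741.4 370.4  14. ]
red [221 195  11  17 126] [225.7 203. ] [ 7.7 16.7] 12.5 [734.3 335.9  14. ]
red [233 197  11  18 131] [238.1 205.5] [ 7.8 17. ] 14.0 [726.9 301.3  14. ]
red [246 200  10  17 128] [250.5 207.8] [ 7.6 16.7] 11.3 [720.1 266.6  14. ]
red [284 223  22  23 175] [294.5 234. ] [22. 21.] 90.0 [644.6 144.1  14. ]
red [270 305  23  23 181] [281. 316.] [22. 22.] 90.0 [418.4 182.3  14. ]
gray [ 308  156   51   34 1327] [332.7 172.7] [32.7 50.1] 88.5 [818.4  35.2  14. ]
gray [207 209  50  13 132] [231.5 214.8] [50.   2.9] 11.3 [700.6 319.4  14. ]
gray [ 335  247   45   44 1190] [356.9 268.8] [39.5 39.7] 81.9 [545.5 -27.6  14. ]
gray [187 258  28  29 315] [200.7 272.2] [23.5 23.5] 76.0 [540.8 402.8  14. ]
green [156 217  33  32 346] [172.4 232.3] [23.8 23.8] 35.0 [652.9 482.5  14. ]
green [141 271  33  33 370] [157.  287.5] [23.3 24.7] 45.0 [500.2 520.8  14. ]
```

View pics/crop1.png

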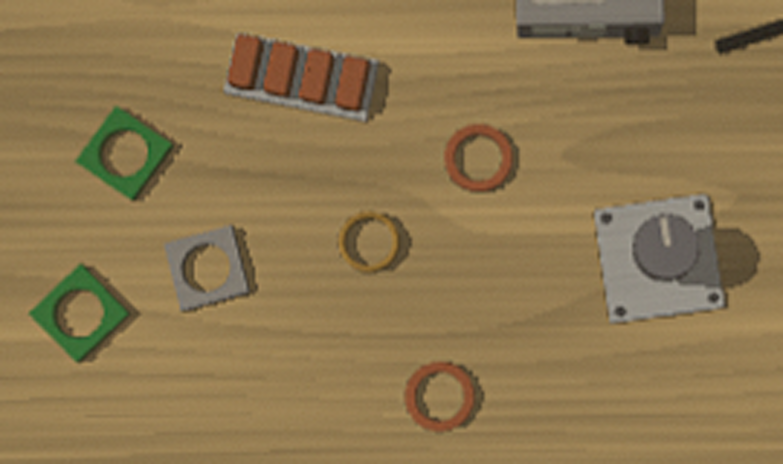

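View pics/crop2.png

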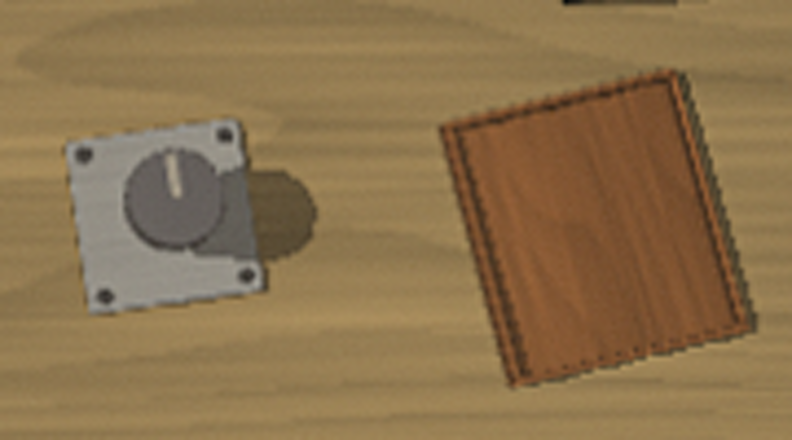

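There are exactly two loose red rings, at crop1 (480,157) and (441,397). The steel spreader is the grey square at crop1 (210,268), and the other two squares are green. The collar is the brass ring at (371,242). The cap's white line points roughly along +x.

```bash
cat >> h.py <<'E'
def tool():
    s=state();R=Rn.from_rotvec(s['tcp_rot']).as_matrix()
    return s,np.array(s['tcp_pos']),R
def plan(x,y,z,yaw=None):
    """remaining move: tool shifts in units, at present axes, then yaw turn units"""
    s,p,R=tool(); psi=np.degrees(np.arctan2(R[1,0],R[0,0]))
    d=R.T@(np.array([x,y,z])-p)/40
    n=int(np.ceil(max(np.abs(d).max(),np.linalg.norm(d)*40/48)))
    print('tcp',p.round(1),'yaw',psi.round(1),'tilt',np.degrees(np.arccos(-R[2,1])).round(2),'w',round(s['width'],3),'q7',round(s['q'][6],2),'t',round(s['t'],2))
    print('units total',d.round(3),'rows',n,'each',(d/max(n,1)).round(3))
    if yaw is not None:
        dy=-(yaw-psi)/6; print('turn units',round(dy,2))
E
python3 - <<'E'
from h import *
f=grab('top');im=f['frame']
print('cap',onz(f,359.8,265.2,116),onz(f,359.8,265.2+0,116))
c2=lambda a,b:(a/4.4+320,b/4.4+220)
for n,p in dict(l0=(171,152),l1=(177,197)).items(): print(n,onz(f,*c2(*p),116).round(1))
for p in [(84,154),(225,135),(247,275),(106,296)]: print('screw',onz(f,*c2(*p),12).round(1))
for p in [(441,127),(678,71),(756,328),(512,386)]: print('tray',onz(f,*c2(*p),22).round(1))
for p in [(448,205),(478,197)]: print('hh',p,onz(f,*p,132).round(1),onz(f,*p,0).round(1))
hsv=cv2.cvtColor(im,cv2.COLOR_RGB2HSV)
H,S,V=[hsv[:,:,i] for i in range(3)]
r=hsv[245:285,240:280]
m=((H>14)&(H<26)&(S>150)).astype(np.uint8)[245:285,240:280]
cn=np.argwhere(m);print(len(cn),cn.min(0)+[245,240],cn.max(0)+[245,240])
c1=lambda a,b:(a/2.9+130,b/2.9+180)
print('collar',onz(f,*c1(369,241),18).round(1))
print('spr',[onz(f,*c1(*p),14).round(1) for p in [(166,246),(233,227),(253,290),(184,311),(208,266)]])
plan(480,-28,220,-60)
E
```

```text
cap [544.42416984 -27.79678604 116.        ] [544.42416984 -27.79678604 116.        ]
l0 [572.3 -26.  116. ]
l1 [545.5 -28.9 116. ]
screw [584.6  20.9  12. ]
screw [595.8 -68.2  12. ]
screw [507.3 -79.9  12. ]
screw [495.    8.6  12. ]
tray [ 598.1 -202.5   22. ]
tray [ 632.  -351.5   22. ]
tray [ 470.9 -391.5   22. ]
tray [ 436.4 -240.3   22. ]
hh (448, 205) [ 697.4 -258.3  132. ] [ 724.9 -288.6    0. ]
hh (478, 197) [ 717.6 -336.5  132. ] [ 746.8 -373.4    0. ]
104 [253 247] [273 267]
collar [563.8 247.2  18. ]
spr [array([561.6, 439.9,  14. ]), array([579.1, 376.8,  14. ]), array([518.7, 357.1,  14. ]), array([499.6, 421.8,  14. ]), array([542.1, 399.9,  14. ])]
tcp [ 239.6 -604.   214.3] yaw -68.4 tilt 0.03 w 1.004 q7 -0.06 t 0.3
units total [-11.169  -0.138  10.896] rows 14 each [-0.798 -0.01   0.778]
turn units -1.39
```

Emit:
arm_command(
  deltas=[
    [-0.66,0.04,0.775,0,100],
    [-0.66,0.04,0.775,0,100],
    [-0.66,0.04,0.775,0,100],
    [-0.66,0.04,0.775,0,100],
    [-0.66,0.04,0.775,0,100],
  ],
  newtons=50,
)

```text
t: 0.8
tcp_pos: [335.7, -422.8, 206.6]
tcp_rot: [-1.365, 0.926, -0.927]
force: [0.2, -0.1, 0.1]
width: 1.001
```

Emit:
arm_command(
  deltas=[
    [-0.66,0.04,0.775,0,100],
    [-0.66,0.04,0.775,0,100],
    [-0.66,0.04,0.775,0,100],
    [-0.66,0.04,0.775,0,100],
    [-0.66,0.04,0.775,0,100],
  ],
)

```text
t: 1.3
tcp_pos: [431.1, -243.0, 198.8]
tcp_rot: [-1.365, 0.926, -0.927]
force: [1.1, -0.4, -0.6]
width: 0.997
```

Emit:
arm_command(
  deltas=[
    [-0.66,0.04,0.775,0,100],
    [-0.66,0.04,0.775,0,100],
    [-0.66,0.04,0.775,0,100],
    [-0.66,0.04,0.775,0,100],
    [-0.66,0.04,0.775,0,100],
  ],
)

```text
t: 1.8
tcp_pos: [526.5, -63.2, 190.7]
tcp_rot: [-1.364, 0.926, -0.927]
force: [-0.2, -0.1, -0.2]
width: 0.999
```

Run:
```python
from h import *
plan(545,-28.5,190,-68)
f=grab('wrist','w1');print(proj(f,[545,-28.5,116]))
print(state()['q'].round(2))
```

```text
tcp [526.5 -63.2 190.7] yaw -68.4 tilt 0.03 w 0.999 q7 -1.24 t 1.8
units total [-0.636  0.018  0.749] rows 1 each [-0.636  0.018  0.749]
turn units -0.06
[280.00603021 207.8192937 ]
[ 0.31  0.32 -0.31  1.9   0.12  0.94 -1.25]
```

View pics/w1.png

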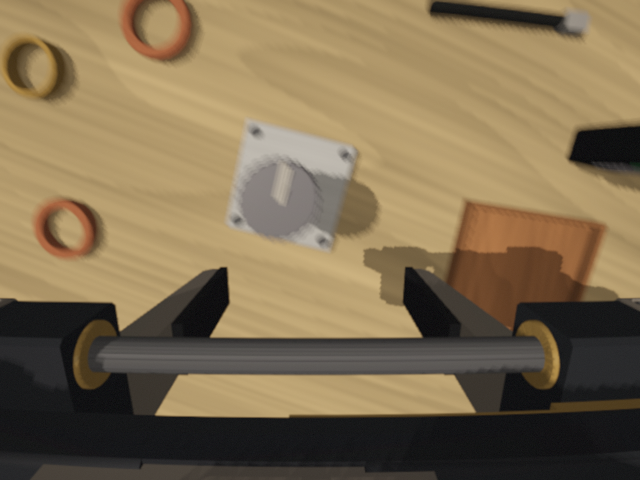

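The wrist view shows the cap at about (279,198), the base screws at (254,131), (346,153), (323,241) and (237,219), and the tray at lower right. I'll refine the post centre from these.

Run:
```python
from h import *
f=grab('wrist');im=f['frame']
P=np.array([onz(f,*p,12)[:2] for p in [(254,131),(346,153),(323,241),(237,219)]]);print(P.round(1),P.mean(0))
g=cv2.cvtColor(im,cv2.COLOR_RGB2GRAY)
c=g[110:260,210:380];
print(g[200,225:345:4]);print(g[140:255:4,265])
hsv=cv2.cvtColor(im,cv2.COLOR_RGB2HSV);m=((hsv[:,:,1]<50)&(g>60)&(g<120)).astype(np.uint8);m[:, :230]=0;m[:, 325:]=0;m[:150]=0;m[245:]=0
cv2.imwrite('pics/w1c.png',cv2.resize(im[110:260,210:380,::-1],None,fx=4,fy=4))
```

```text
[[590.6  34.8]
 [605.  -56.3]
 [514.1 -69.3]
 [502.3  21.4]] [552.97888035 -17.34772018]
[160 154 159 153 159 182 182 111 131 130 130 130 129 128 128 129 140 186
 185  93 126 126 127 125 124 125  93 119 118 118]
[ 89  88 186 186 181 184 186 184 185 179 153 136 132 131 130 130 130 129
 129 127 127 127 126 125 124 120 165 171 169]
```

View pics/w1c.png

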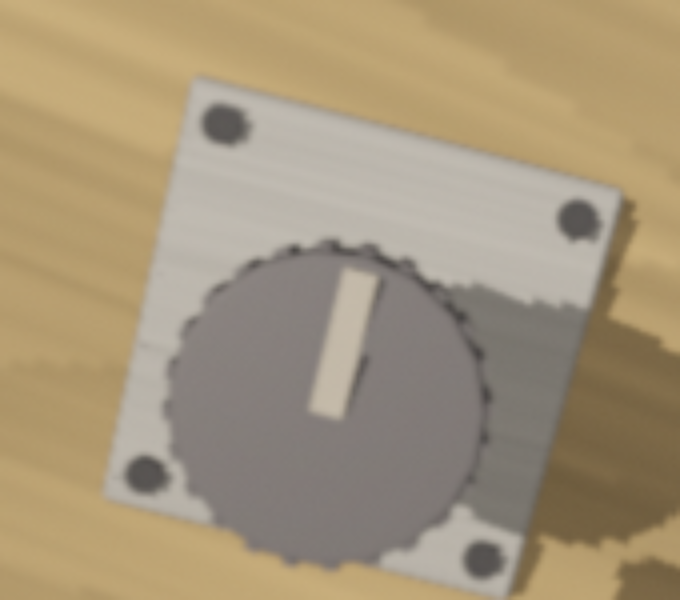

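Run:
```python
from h import *
f=grab('wrist')
c=lambda a,b:(a/4+210,b/4+110)
P=np.array([onz(f,*c(*p),12)[:2] for p in [(224,124),(578,219),(484,559),(146,474)]]);print(P.round(1),P.mean(0))
# cap circle: extents
for p in [(167,405),(490,405),(328,245),(328,568),(328,405)]: print(onz(f,*c(*p),114).round(1))
a=onz(f,*c(328,412),116);b=onz(f,*c(360,270),116);print(a,b,np.degrees(np.arctan2(*(b-a)[[1,0]])))
plan(545,-28.5,190,-68)
```

```text
[[584.3  17.5]
 [596.  -71.7]
 [506.9 -83.8]
 [494.8   5.7]] [545.50862274 -33.07097506]
[535.7  -5.1 114. ]
[557.7 -59.1 114. ]
[573.2 -21.7 114. ]
[518.3 -43.1 114. ]
[546.7 -32.1 114. ]
[545.86291553 -32.53179024 116.        ] [571.3759269  -28.58743873 116.        ] 8.788438645950787
tcp [526.6 -61.6 190.5] yaw -68.0 tilt 0.06 w 0.999 q7 -1.24 t 1.95
units total [-0.596  0.013  0.735] rows 1 each [-0.596  0.013  0.735]
turn units -0.01
```

Emit:
arm_command(
  deltas=[
    [-0.53,0,0.73,0,100],
    [0,0.6,0,0,100],
    [0,0.6,0,0,100],
    [0,0.6,0,0,100],
    [0,0,0,0,100],
  ],
)

```text
t: 2.45
tcp_pos: [542.3, -35.9, 115.7]
tcp_rot: [-1.368, 0.933, -0.924]
force: [0.6, 0.3, 0.2]
width: 0.998
```

Run:
```python
from h import *
plan(545.5,-31,84,-68)
f=grab('wrist','w2');print(state()['force'])
```

```text
tcp [542.3 -35.9 115.7] yaw -68.5 tilt 0.38 w 0.998 q7 -1.34 t 2.45
units total [-0.083  0.793  0.123] rows 1 each [-0.083  0.793  0.123]
turn units -0.08
[ 0.00594696 -0.18343917  0.67705414]
```

View pics/w2.png

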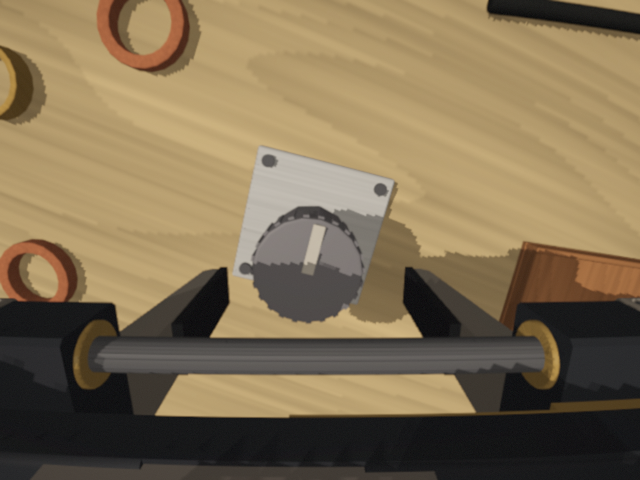

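The cap top's circle is centred at about (308,267), between the fingers (tips at x 228 and 405). There are no contacts.

Run:
```python
from h import *
f=grab('wrist');im=f['frame'];plan(545.5,-31,84,-68)
cv2.imwrite('pics/w3.png',cv2.resize(im[130:340,220:420,::-1],None,fx=2.8,fy=2.8))
for p in [(308,267),(252,267),(364,267),(308,213),(308,322)]: print(onz(f,*p,116).round(1))
P=np.array([onz(f,*p,12)[:2] for p in [(269,160),(381,190),(245,268)]]);print(P,(P[1]+P[2])/2)
```

```text
tcp [545.  -35.3 118.8] yaw -68.4 tilt 0.04 w 1.002 q7 -1.34 t 2.55
units total [-0.096  0.87   0.052] rows 1 each [-0.096  0.87   0.052]
turn units -0.07
[551.4 -28.3 116. ]
[540.6  -1.2 116. ]
[562.1 -55.5 116. ]
[577.8 -18.  116. ]
[522.  -39.7 116. ]
[[588.6690356   21.32118957]
 [599.48341812 -69.34458418]
 [497.96822405  10.15652868]] [548.72582108 -29.59402775]
```

View pics/w3.png

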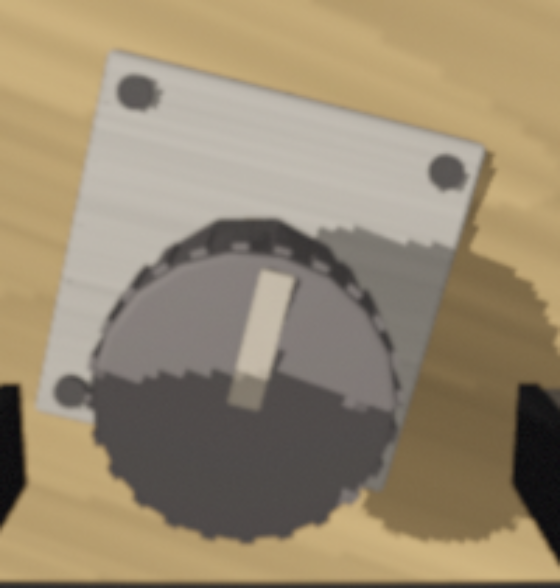

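Emit:
arm_command(
  deltas=[
    [-0.09,0.44,0.09,0,100],
    [0,0.43,0,0,100],
    [0,0,0,0,100],
    [0,0,0,0,10],
    [0,0,0,0,10],
  ],
  newtons=50,
)

```text
t: 3.05
tcp_pos: [548.3, -29.9, 85.3]
tcp_rot: [-1.363, 0.925, -0.929]
force: [0.8, -0.5, -0.1]
width: 0.847
```

Emit:
arm_command(
  deltas=[
    [0,0,0,0,10],
    [0,0,0,0,10],
    [0,0,0,0,10],
    [0,0,0,0,10],
    [0,0,0,0,10],
  ],
)

```text
t: 3.55
tcp_pos: [547.5, -29.5, 84.3]
tcp_rot: [-1.364, 0.926, -0.927]
force: [-1.3, -0.0, 4.9]
width: 0.618
```

Run:
```python
from h import *
plan(547,-30.5,84,-68);print(state()['force'],state()['wrist_torque'])
```

```text
tcp [547.5 -29.5  84.3] yaw -68.4 tilt 0.04 w 0.618 q7 -1.37 t 3.55
units total [ 0.019  0.008 -0.022] rows 1 each [ 0.019  0.008 -0.022]
turn units -0.06
[-1.29950789 -0.04151687  4.86694479] [-0.01826323  0.37076765  0.00504348]
```

Gripped at 57 mm with little side force. Next is the twist, anticlockwise, which is negative about tool y.

Emit:
arm_command(
  deltas=[
    [0,0,0,-1,0],
    [0,0,0,-1,0],
    [0,0,0,-1,0],
    [0,0,0,-1,0],
    [0,0,0,-1,0],
  ],
  newtons=55,
)

```text
t: 4.05
tcp_pos: [547.8, -26.6, 84.6]
tcp_rot: [-1.503, 0.522, -0.522]
force: [-4.0, 6.9, 7.8]
width: 0.622
```

Run:
```python
from h import *
plan(547,-30.5,84,-68);print(state()['force'],state()['wrist_torque'])
```

```text
tcp [547.8 -26.6  84.6] yaw -38.2 tilt 0.24 w 0.622 q7 -0.92 t 4.05
units total [ 0.045  0.015 -0.09 ] rows 1 each [ 0.045  0.015 -0.09 ]
turn units 4.96
[-3.98552239  6.91183472  7.75088783] [2.36421516 1.04320435 0.07275556]
```

Emit:
arm_command(
  deltas=[
    [0,0,0,-1,0],
    [0,0,0,-1,0],
    [0,0,0,-1,0],
    [0,0,0,-1,0],
    [0,0,0,0,0],
  ],
  newtons=55,
)

```text
t: 4.55
tcp_pos: [547.6, -28.7, 84.3]
tcp_rot: [-1.561, 0.194, -0.195]
force: [-1.2, 1.2, 6.8]
width: 0.62
```

Run:
```python
from h import *
plan(547,-30.5,84,-68);print(state()['force'],state()['wrist_torque'])
f=grab('wrist','w4')
```

```text
tcp [547.6 -28.7  84.3] yaw -14.2 tilt 0.07 w 0.62 q7 -0.57 t 4.55
units total [-0.003  0.009 -0.049] rows 1 each [-0.003  0.009 -0.049]
turn units 8.97
[-1.19274786  1.21643457  6.80480316] [ 0.30511459  0.19509654 -0.01576507]
```

View pics/w4.png

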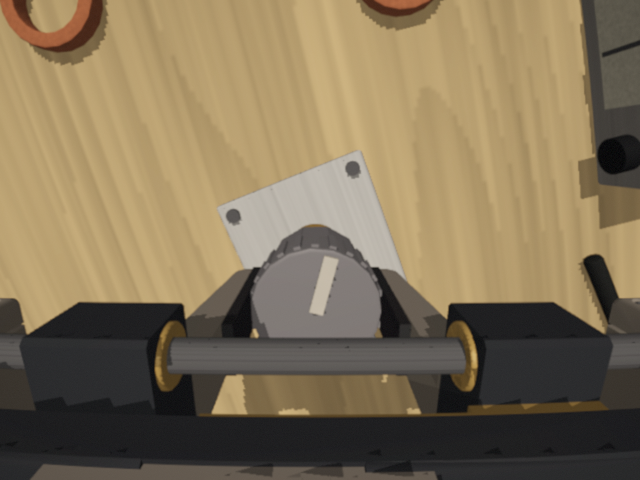

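The white line hasn't moved relative to the fingers ((330,260) to (318,313)), so the cap turned 54° with the gripper. I'll continue to about 2.1 rad.

Emit:
arm_command(
  deltas=[
    [0,0,0,-1,0],
    [0,0,0,-1,0],
    [0,0,0,-1,0],
    [0,0,0,-1,0],
    [0,0,0,-1,0],
  ],
  newtons=55,
)

```text
t: 5.1
tcp_pos: [548.0, -29.1, 84.4]
tcp_rot: [-1.56, -0.219, 0.217]
force: [-0.6, 0.6, 4.8]
width: 0.621
```

Emit:
arm_command(
  deltas=[
    [0,0,0,-1,0],
    [0,0,0,-1,0],
    [0,0,0,-1,0],
    [0,0,0,-1,0],
    [0,0,0,-1,0],
  ],
)

```text
t: 5.6
tcp_pos: [548.0, -29.2, 84.4]
tcp_rot: [-1.479, -0.627, 0.625]
force: [-0.8, 1.1, 3.6]
width: 0.62
```

Emit:
arm_command(
  deltas=[
    [0,0,0,-1,0],
    [0,0,0,0,0],
    [0,0,0,0,0],
  ],
)

```text
t: 5.9
tcp_pos: [548.1, -29.3, 84.4]
tcp_rot: [-1.454, -0.705, 0.702]
force: [0.0, -0.1, 5.3]
width: 0.623
```

Run:
```python
from h import *
plan(547,-30.5,84,-68);print(state()['force'],state()['wrist_torque'])
f=grab('wrist','w5')
```

```text
tcp [548.1 -29.3  84.4] yaw 51.6 tilt 0.1 w 0.623 q7 0.41 t 5.9
units total [-0.04   0.009  0.003] rows 1 each [-0.04   0.009  0.003]
turn units 19.94
[ 0.0094939  -0.08547684  5.33405954] [ 0.06125319 -0.09859224  0.00766217]
```

View pics/w5.png

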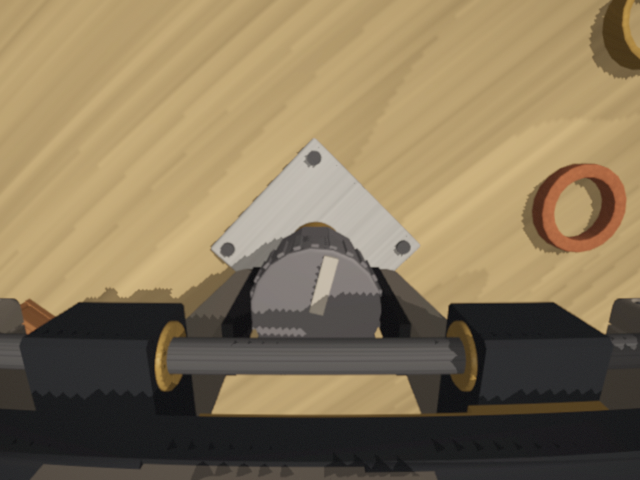

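The cap has rotated 120° (2.09 rad). With near-zero force at two yaws, the post axis reads (548, -29.2). Lifting now.

Emit:
arm_command(
  deltas=[
    [0,-0.2,0,0,0],
    [0,-0.3,0,0,0],
    [0,-0.3,0,0,0],
    [0,-0.3,0,0,0],
    [0,-0.3,0,0,0],
  ],
)

```text
t: 6.45
tcp_pos: [547.3, -29.6, 141.1]
tcp_rot: [-1.454, -0.704, 0.703]
force: [0.3, -0.3, -1.8]
width: 0.622
```

Emit:
arm_command(
  deltas=[
    [0,-0.6,0,0,0],
    [0,-0.6,0,0,0],
    [0,-0.6,0,0,0],
    [0,0,0,0,0],
    [0,0,0,0,0],
  ],
)

```text
t: 6.95
tcp_pos: [547.2, -29.8, 212.1]
tcp_rot: [-1.455, -0.704, 0.703]
force: [0.0, -0.1, -1.2]
width: 0.622
```

Run:
```python
from h import *
plan(500,-286,170,51.6);print(state()['force'],state()['wrist_torque'])
f=grab('wrist','w6');grab('scene','s6')
c=cv2.imread('pics/s6.png')[150:300,150:450];cv2.imwrite('pics/s6c.png',cv2.resize(c,None,fx=2.6,fy=2.6))
```

```text
tcp [547.2 -29.8 212.1] yaw 51.6 tilt 0.06 w 0.622 q7 0.54 t 6.95
units total [-5.754  1.057 -3.052] rows 6 each [-0.959  0.176 -0.509]
turn units 0.0
[ 0.01818562 -0.11726266 -1.24617785] [-0.00304132 -0.11438327 -0.00223987]
```

View pics/s6c.png

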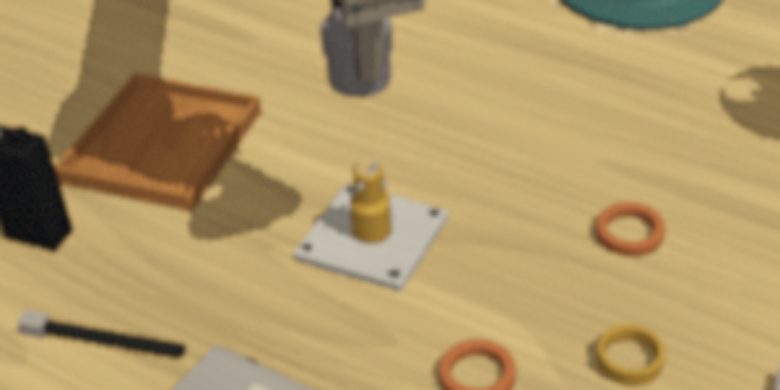

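The cap is off the post and in the gripper, and the neck and pins are visible at (368,180) in the crop. Going to the tray.

Emit:
arm_command(
  deltas=[
    [-0.783,0,-0.507,0,0],
    [-0.783,0,-0.507,0,0],
    [-0.783,0,-0.507,0,0],
    [-0.783,0,-0.507,0,0],
    [-0.783,0,-0.507,0,0],
  ],
)

```text
t: 7.55
tcp_pos: [528.5, -216.5, 210.4]
tcp_rot: [-1.452, -0.702, 0.705]
force: [1.1, -0.2, -0.8]
width: 0.624
```

Emit:
arm_command(
  deltas=[
    [-0.783,0,-0.507,0,0],
    [-0.783,0,-0.507,0,0],
    [0,0.7,0,0,0],
    [0,0.7,0,0,0],
    [0,0.7,0,0,0],
  ],
)

```text
t: 8.05
tcp_pos: [521.5, -289.5, 125.4]
tcp_rot: [-1.452, -0.702, 0.704]
force: [-0.1, 0.2, -1.1]
width: 0.621
```

Emit:
arm_command(
  deltas=[
    [0,0.7,0,0,0],
    [0,0.7,0,0,0],
    [0,0.4,0,0,0],
    [0,0,0,0,0],
    [0,0,0,0,0],
  ],
)

```text
t: 8.55
tcp_pos: [522.9, -289.2, 56.0]
tcp_rot: [-1.453, -0.704, 0.704]
force: [0.7, -0.3, -0.8]
width: 0.618
```

Run:
```python
from h import *
plan(522,-290,31,51.6);print(state()['force'],state()['wrist_torque'])
f=grab('wrist','w7')
```

```text
tcp [ 522.9 -289.2   56. ] yaw 51.7 tilt 0.02 w 0.618 q7 0.87 t 8.55
units total [-0.029  0.624  0.005] rows 1 each [-0.029  0.624  0.005]
turn units 0.01
[ 0.72173192 -0.34620581 -0.81756577] [ 0.046291   -0.14281341  0.01527758]
```

View pics/w7.png

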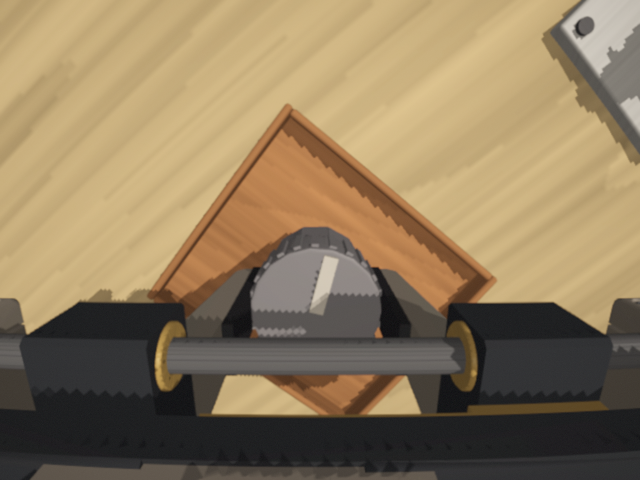

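The cap is over the tray interior. Lowering and releasing it.

Emit:
arm_command(
  deltas=[
    [0,0.25,0,0,0],
    [0,0.25,0,0,0],
    [0,0.13,0,0,0],
    [0,0,0,0,0],
    [0,0,0,0,0],
  ],
)

```text
t: 9.1
tcp_pos: [522.5, -289.4, 30.4]
tcp_rot: [-1.454, -0.703, 0.704]
force: [0.3, -0.3, -0.7]
width: 0.62
```

Emit:
arm_command(
  deltas=[
    [0,0,0,0,90],
    [0,0,0,0,90],
    [0,0,0,0,90],
    [0,0,0,0,90],
    [0,0,0,0,90],
  ],
)

```text
t: 9.6
tcp_pos: [522.6, -289.5, 30.7]
tcp_rot: [-1.454, -0.703, 0.703]
force: [0.1, -0.9, 0.8]
width: 0.901
```

Emit:
arm_command(
  deltas=[
    [0,-0.6,0,0,90],
    [0,-0.9,0,0,90],
    [0,-0.9,0,0,90],
    [0,-0.9,0,0,90],
    [0,-0.9,0,0,100],
  ],
)

```text
t: 10.1
tcp_pos: [522.3, -289.3, 200.1]
tcp_rot: [-1.454, -0.704, 0.704]
force: [0.1, 0.1, 0.4]
width: 0.965
```

Run:
```python
from h import *
plan(542,400,190,None)
f=grab('top','t8');g=grab('wrist','w8')
c=f['frame'][180:340,130:510,::-1];cv2.imwrite('pics/t8c.png',cv2.resize(c,None,fx=2.1,fy=2.1))
```

```text
tcp [ 522.3 -289.3  200.1] yaw 51.7 tilt 0.0 w 0.965 q7 0.99 t 10.1
units total [13.82   0.252 10.306] rows 15 each [0.921 0.017 0.687]
```

View pics/t8c.png

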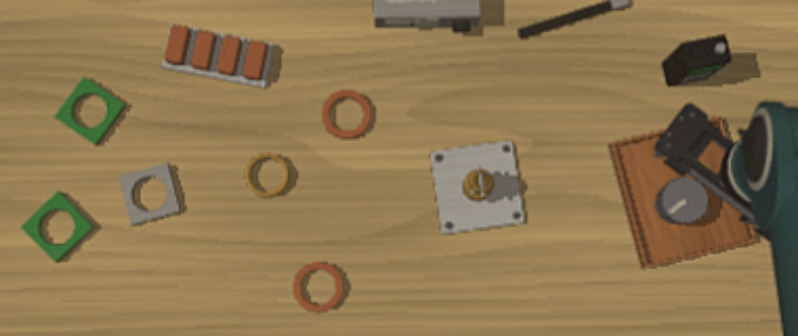

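View pics/w8.png

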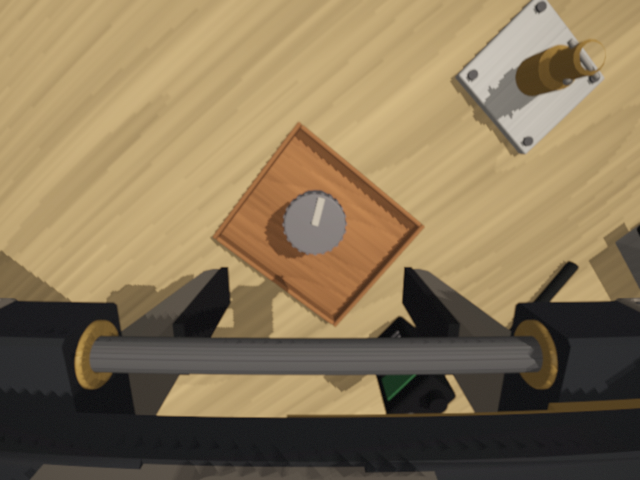

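The cap stands upright in the tray at (684,200) in the crop, released, and nothing else has moved. Next is the steel spreader at (540,400): turn to about 15.5° yaw and hover.

Emit:
arm_command(
  deltas=[
    [0,0,0,1,100],
    [0,0,0,1,100],
    [0,0,0,1,100],
    [0,0,0,1,100],
    [0,0,0,1,100],
  ],
  newtons=30,
)

```text
t: 10.7
tcp_pos: [522.1, -289.3, 197.8]
tcp_rot: [-1.55, -0.292, 0.294]
force: [-0.3, -0.0, 0.1]
width: 0.998
```

Emit:
arm_command(
  deltas=[
    [0,0,0,1,100],
    [0.318,0,0.936,0,100],
    [0.318,0,0.936,0,100],
    [0.318,0,0.936,0,100],
    [0.318,0,0.936,0,100],
  ],
)

```text
t: 11.2
tcp_pos: [530.6, -130.1, 198.0]
tcp_rot: [-1.56, -0.213, 0.215]
force: [0.1, -0.4, 1.1]
width: 1.001
```

Emit:
arm_command(
  deltas=[
    [0.318,0,0.936,0,100],
    [0.318,0,0.936,0,100],
    [0.318,0,0.936,0,100],
    [0.318,0,0.936,0,100],
    [0.318,0,0.936,0,100],
  ],
)

```text
t: 11.7
tcp_pos: [541.4, 67.3, 198.0]
tcp_rot: [-1.56, -0.214, 0.215]
force: [-0.4, -0.2, 0.3]
width: 0.999
```

Emit:
arm_command(
  deltas=[
    [0.318,0,0.936,0,100],
    [0.318,0,0.936,0,100],
    [0.318,0,0.936,0,100],
    [0.318,0,0.936,0,100],
    [0.318,0,0.936,0,100],
  ],
)

```text
t: 12.2
tcp_pos: [552.3, 264.6, 197.7]
tcp_rot: [-1.561, -0.214, 0.215]
force: [0.1, -0.9, 0.5]
width: 0.999
```

Emit:
arm_command(
  deltas=[
    [0.318,0.5,0.936,0,100],
    [0,0.5,0,0,100],
    [0,0,0,0,100],
    [0,0,0,0,100],
  ],
)

```text
t: 12.6
tcp_pos: [554.7, 301.9, 157.9]
tcp_rot: [-1.561, -0.213, 0.215]
force: [-0.3, 0.1, 0.6]
width: 0.997
```

Run:
```python
from h import *
plan(542,400,150,15.5)
g=grab('wrist','w9');print(proj(g,[541,400,14]))
```

```text
tcp [554.7 301.9 157.9] yaw 15.6 tilt 0.1 w 0.997 q7 -0.65 t 12.6
units total [0.354 0.196 2.447] rows 3 each [0.118 0.065 0.816]
turn units 0.02
[330.79848722 117.47087185]
```

View pics/w9.png

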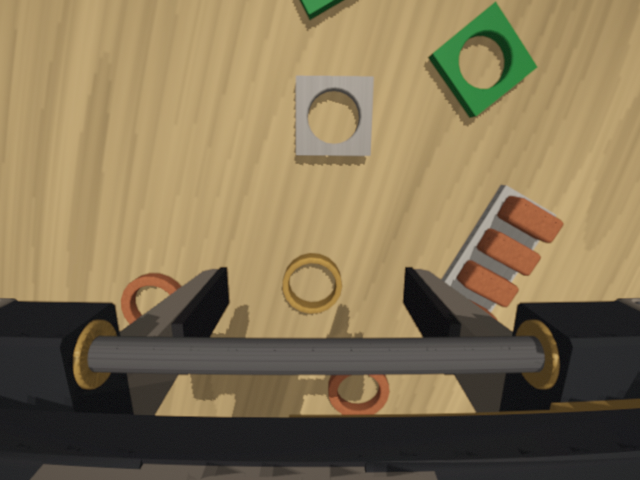

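The grey spreader is at (334,116), aligned with the tool axes. Green parts are at (483,62) and the collar at (312,283).

```bash
cat >> h.py <<'E'
def blobs(f,kind,amin=150,roi=None):
    im=f['frame'];hsv=cv2.cvtColor(im,cv2.COLOR_RGB2HSV);H,S,V=[hsv[:,:,i].astype(int) for i in range(3)]
    m={'red':(H<13)&(S>125)&(V>60),'gray':(S<45)&(V>80),'brass':(H>14)&(H<26)&(S>140)}[kind].astype(np.uint8)
    if roi: 
        k=np.zeros_like(m);k[roi[1]:roi[3],roi[0]:roi[2]]=1;m=m*k
    n,l,st,c=cv2.connectedComponentsWithStats(m);out=[]
    for i in range(1,n):
        if st[i,4]>=amin:
            cn=cv2.findContours((l==i).astype(np.uint8),cv2.RETR_EXTERNAL,cv2.CHAIN_APPROX_NONE)[0]
            out.append((st[i],max(cn,key=len)[:,0,:].astype(float)))
    return out
def circ(P):
    A=np.c_[2*P,np.ones(len(P))];b=(P**2).sum(1);s=np.linalg.lstsq(A,b,rcond=None)[0]
    return s[:2],np.sqrt(s[2]+s[0]**2+s[1]**2)
E
python3 - <<'E'
from h import *
g=grab('wrist')
for st,c in blobs(g,'gray',500,(250,40,420,200)):
    r=cv2.minAreaRect(c.astype(np.float32));print(st,r)
    P=np.array([onz(g,*p,14)[:2] for p in c]);rr=cv2.minAreaRect(P.astype(np.float32));print(rr)
for st,c in blobs(g,'brass',200,(260,230,370,320)):
    P=np.array([onz(g,*p,18)[:2] for p in c]);print('collar',st,circ(P))
plan(541,400,150)
E
```

```text
[ 295   76   77   79 3671] ((333.0, 115.0), (78.0, 76.0), 90.0)
((542.83642578125, 401.8952331542969), (65.23638916015625, 65.3135986328125), 15.268710136413574)
collar [ 282  253   59   60 1332] (array([565.43020458, 249.69613869]), np.float64(28.701664191582072))
tcp [555.7 301.9 159.4] yaw 15.5 tilt 0.07 w 1.002 q7 -0.65 t 12.7
units total [0.304 0.234 2.462] rows 3 each [0.101 0.078 0.821]
```

Emit:
arm_command(
  deltas=[
    [0.116,0,0.83,0,100],
    [0.116,0,0.83,0,100],
    [0.116,0,0.83,0,100],
    [0,0.9,0,0,100],
    [0,0.9,0,0,100],
  ],
)

```text
t: 13.2
tcp_pos: [542.6, 403.9, 88.4]
tcp_rot: [-1.558, -0.218, 0.211]
force: [-0.1, -0.0, -0.3]
width: 0.997
```

Emit:
arm_command(
  deltas=[
    [0,0.9,0,0,100],
    [0,0.4,0,0,100],
    [0,0,0,0,100],
    [0,0,0,0,100],
  ],
)

```text
t: 13.6
tcp_pos: [542.5, 402.9, 36.3]
tcp_rot: [-1.559, -0.215, 0.212]
force: [-0.0, 0.3, 0.4]
width: 1.0
```

Run:
```python
from h import *
plan(542.5,401.5,4,15.5)
g=grab('wrist','w10')
```

```text
tcp [542.5 402.9  36.3] yaw 15.6 tilt 0.13 w 1.0 q7 -0.85 t 13.6
units total [-0.01   0.808 -0.036] rows 1 each [-0.01   0.808 -0.036]
turn units 0.02
```

View pics/w10.png

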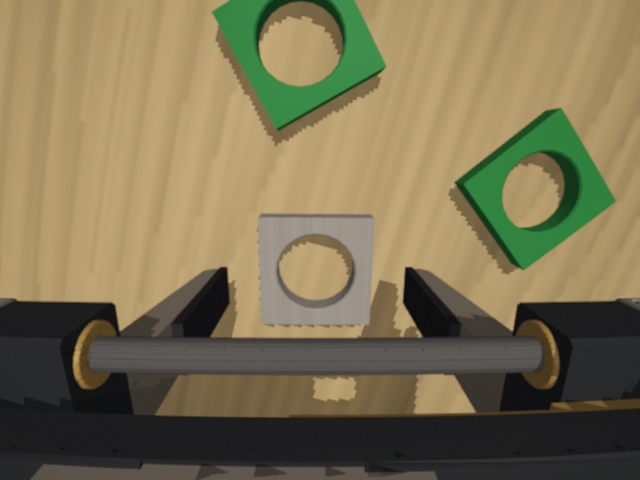

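The spreader is centred between the fingers at (316,269). I'll re-measure it here, then lower and close.

Run:
```python
from h import *
g=grab('wrist')
for st,c in blobs(g,'gray',500,(240,200,395,332)):
    P=np.array([onz(g,*p,14)[:2] for p in c]);rr=cv2.minAreaRect(P.astype(np.float32));print(st,rr)
plan(542.5,401.5,4)
```

```text
[ 258  215  115  110 8096] ((542.5180053710938, 402.75396728515625), (65.32136535644531, 67.53802490234375), 15.262066841125488)
tcp [542.7 403.4  37. ] yaw 15.6 tilt 0.21 w 1.001 q7 -0.85 t 13.7
units total [-0.02   0.826 -0.046] rows 1 each [-0.02   0.826 -0.046]
```

Emit:
arm_command(
  deltas=[
    [0,0.4,0,0,100],
    [0,0.4,-0.02,0,100],
    [0,0,0,0,100],
    [0,0,0,0,100],
  ],
  newtons=40,
)

```text
t: 14.1
tcp_pos: [541.0, 401.2, 1.3]
tcp_rot: [-1.561, -0.213, 0.216]
force: [-0.1, 1.0, 0.2]
width: 1.001
```

Emit:
arm_command(
  deltas=[
    [0,0,0,0,20],
    [0,0,0,0,20],
    [0,0,0,0,20],
    [0,0,0,0,20],
    [0,0,0,0,20],
  ],
)

```text
t: 14.6
tcp_pos: [541.7, 401.7, 2.6]
tcp_rot: [-1.56, -0.215, 0.214]
force: [-0.5, -0.1, -0.3]
width: 0.711
```

Run:
```python
from h import *
plan(542.5,401.5,4);print(state()['force'])
```

```text
tcp [541.7 401.7   2.6] yaw 15.6 tilt 0.01 w 0.711 q7 -0.87 t 14.6
units total [ 0.018 -0.036 -0.01 ] rows 1 each [ 0.018 -0.036 -0.01 ]
[-0.53024572 -0.07627171 -0.3184759 ]
```

Emit:
arm_command(
  deltas=[
    [0,-0.5,0,0,20],
    [0,-0.9,0,0,20],
    [0,-0.9,0,0,20],
    [0,-0.9,0,0,20],
    [0,-0.4,0,0,20],
  ],
)

```text
t: 15.1
tcp_pos: [542.5, 403.1, 151.4]
tcp_rot: [-1.557, -0.218, 0.211]
force: [0.4, 0.6, -2.7]
width: 0.712
```

Emit:
arm_command(
  deltas=[
    [-0.228,0,-0.87,0,20],
    [-0.228,0,-0.87,0,20],
    [-0.228,0,-0.87,0,20],
    [-0.228,0,-0.87,0,20],
    [-0.228,0,-0.87,0,20],
  ],
)

```text
t: 15.6
tcp_pos: [543.9, 220.0, 146.2]
tcp_rot: [-1.561, -0.214, 0.215]
force: [0.3, -0.6, -2.9]
width: 0.713
```

Emit:
arm_command(
  deltas=[
    [-0.228,0,-0.87,0,20],
    [-0.228,0,-0.87,0,20],
    [-0.228,0,-0.87,0,20],
    [-0.228,0,-0.87,0,20],
    [-0.228,0,-0.87,0,20],
  ],
)

```text
t: 16.1
tcp_pos: [546.8, 40.3, 146.4]
tcp_rot: [-1.56, -0.214, 0.215]
force: [0.9, -0.2, -3.2]
width: 0.708
```

Emit:
arm_command(
  deltas=[
    [-0.228,0,-0.87,0,20],
    [-0.228,0,-0.87,0,20],
    [0,0,0,0,20],
    [0,0,0,0,20],
    [0,0,0,0,20],
  ],
)

```text
t: 16.6
tcp_pos: [548.4, -28.6, 146.6]
tcp_rot: [-1.559, -0.215, 0.216]
force: [-0.2, 0.1, -3.3]
width: 0.711
```

Run:
```python
from h import *
plan(548,-30.2,110);print(state()['force'])
g=grab('wrist','w11');grab('top','t11')
s,p,R=tool()
for st,c in blobs(g,'gray',300,(220,180,420,335)):
    P=np.array([onz(g,*q,p[2]-2.6+14)[:2] for q in c]);rr=cv2.minAreaRect(P.astype(np.float32));print(st,rr)
```

```text
tcp [548.4 -28.6 146.6] yaw 15.7 tilt 0.04 w 0.711 q7 -0.1 t 16.6
units total [-0.021  0.915 -0.036] rows 1 each [-0.021  0.915 -0.036]
[-0.22971197  0.05224349 -3.28321111]
[  247   180   139   155 16987] ((544.2005615234375, -12.70504379272461), (66.42598724365234, 77.3429946899414), 15.786577224731445)
```

View pics/w11.png

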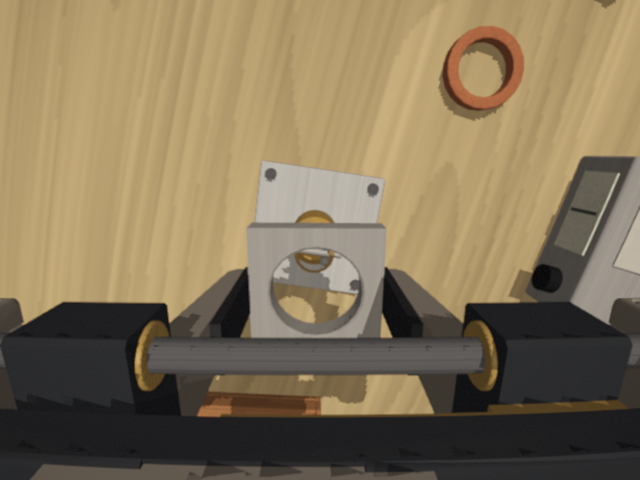

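The spreader is held level, with the hole at about (316,290) and the post top inside the view of the hole at (314,257). I'll enlarge it and compare the two in XY.

Run:
```python
from h import *
g=grab('wrist');im=g['frame']
cv2.imwrite('pics/w12.png',cv2.resize(im[195:345,235:400,::-1],None,fx=4,fy=4,interpolation=cv2.INTER_CUBIC))
```

```text
(no output)
```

View pics/w12.png

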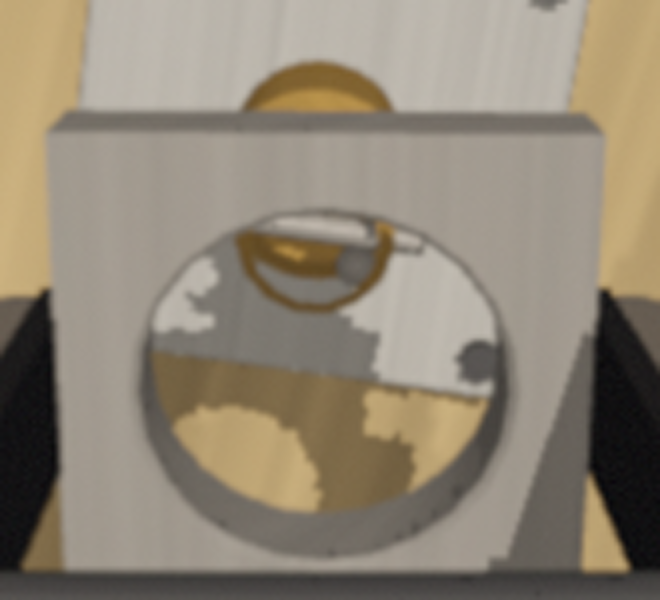

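Run:
```python
from h import *
g=grab('wrist');s,p,R=tool()
zt=p[2]-2.6+14
a=[onz(g,235+x/4,195+y/4,zt) for x,y in [(326,382),(140,382),(512,382),(326,208),(326,556)]]
b=[onz(g,235+x/4,195+y/4,90) for x,y in [(315,312),(237,235),(393,235),(315,229)]]
for q in a+b: print(q.round(1))
bot=b[0][:2]+14*R[:2,2]  # bottom arc is nearest to tool -> centre 14 further along +z
print('post',bot,(b[1]+b[2])/2, 'hole-mid',(a[3]+a[4])/2,(a[1]+a[2])/2,'tcp',p)
```

```text
[548.9 -26.8 158. ]
[527. -33. 158.]
[570.9 -20.6 158. ]
[542.9  -5.5 158. ]
[555.4 -49.5 158. ]
[551.3 -41.3  90. ]
[534.7 -31.6  90. ]
[560.3 -24.4  90. ]
[547.2 -27.   90. ]
post [547.48756609 -27.8535684 ] [547.53648988 -28.00226294  90.        ] hole-mid [549.15350017 -27.53356327 158.0248916 ] [548.94662646 -26.79269667 158.0248916 ] tcp [548.70852985 -28.66340006 146.6248916 ]
```

Emit:
arm_command(
  deltas=[
    [-0.035,0.3,-0.02,0,20],
    [0,0.5,0,0,20],
    [0,0.5,0,0,20],
    [0,0.5,0,0,20],
    [0,0.2,0,0,20],
  ],
)

```text
t: 17.3
tcp_pos: [545.9, -31.0, 64.0]
tcp_rot: [-1.559, -0.212, 0.218]
force: [-0.4, 0.2, -3.4]
width: 0.712
```

Emit:
arm_command(
  deltas=[
    [0,0,0,0,20],
    [0,0.2,0,0,20],
    [0,0.2,0,0,20],
    [0,0.2,0,0,20],
    [0,0.1,0,0,20],
  ],
)

```text
t: 17.8
tcp_pos: [547.3, -31.3, 37.8]
tcp_rot: [-1.56, -0.214, 0.215]
force: [-0.3, -0.4, -3.0]
width: 0.714
```

Run:
```python
from h import *
plan(547.5,-29.7,15);print(state()['force'])
```

```text
tcp [547.3 -31.3  37.8] yaw 15.6 tilt 0.04 w 0.714 q7 -0.21 t 17.8
units total [0.015 0.571 0.037] rows 1 each [0.015 0.571 0.037]
[-0.27426423 -0.43277171 -3.0344832 ]
```

Emit:
arm_command(
  deltas=[
    [0,0.2,0.03,0,20],
    [0,0.2,0,0,20],
    [0,0.12,0,0,20],
    [0,0,0,0,20],
    [0,0,0,0,20],
  ],
)

```text
t: 18.3
tcp_pos: [547.4, -29.8, 17.7]
tcp_rot: [-1.56, -0.214, 0.214]
force: [0.9, 0.2, -2.9]
width: 0.713
```

Run:
```python
from h import *
plan(547.5,-29.7,15);print(state()['force'])
```

```text
tcp [547.4 -29.8  17.7] yaw 15.7 tilt 0.01 w 0.713 q7 -0.24 t 18.3
units total [0.004 0.068 0.003] rows 1 each [0.004 0.068 0.003]
[ 0.89157092  0.20222072 -2.90185991]
```

Emit:
arm_command(
  deltas=[
    [0,0.06,0,0,20],
    [0,0,0,0,20],
    [0,0,0,0,95],
    [0,0,0,0,95],
    [0,0,0,0,95],
  ],
)

```text
t: 18.8
tcp_pos: [547.8, -29.9, 15.8]
tcp_rot: [-1.56, -0.215, 0.214]
force: [-0.1, 0.9, -0.0]
width: 0.938
```

Emit:
arm_command(
  deltas=[
    [0,0,0,0,95],
    [0,0,0,0,95],
    [0,-0.4,0,0,95],
    [0,-0.7,0,0,95],
    [0,-0.9,0,0,95],
  ],
)

```text
t: 19.3
tcp_pos: [546.5, -29.7, 96.2]
tcp_rot: [-1.559, -0.213, 0.216]
force: [-0.2, 0.4, 0.6]
width: 0.949
```

Emit:
arm_command(
  deltas=[
    [0,-0.9,0,0,100],
    [0,-0.9,0,0,100],
    [0,-0.5,0,0,100],
    [0,0,0,0,100],
    [0,0,0,0,100],
  ],
)

```text
t: 19.8
tcp_pos: [547.2, -30.2, 187.9]
tcp_rot: [-1.561, -0.215, 0.214]
force: [-0.3, 0.2, -0.2]
width: 0.998
```

Run:
```python
from h import *
plan(547.5,-29.7,15)
g=grab('wrist','w13');f=grab('top','t13')
cv2.imwrite('pics/w13c.png',cv2.resize(g['frame'][130:330,220:420,::-1],None,fx=2.9,fy=2.9,interpolation=cv2.INTER_CUBIC))
for st,c in blobs(f,'red',100,(200,215,340,380)):
    P=np.array([onz(f,*p,14)[:2] for p in c]);print('ring',st,circ(P))
cv2.imwrite('pics/t13c.png',cv2.resize(f['frame'][180:340,130:510,::-1],None,fx=2.1,fy=2.1))
```

```text
tcp [547.2 -30.2 187.9] yaw 15.6 tilt 0.06 w 0.998 q7 -0.06 t 19.8
units total [0.008 4.322 0.013] rows 5 each [0.002 0.864 0.003]
ring [287 215  24  22 203] (array([668.64486043, 132.81985383]), np.float64(30.909526471042092))
ring [270 305  24  24 207] (array([417.65890474, 181.76024885]), np.float64(30.861716529612284))
```

View pics/w13c.png

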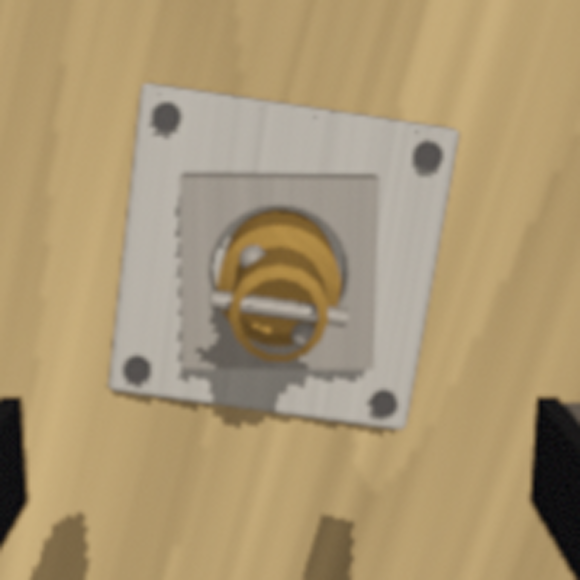

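View pics/t13c.png

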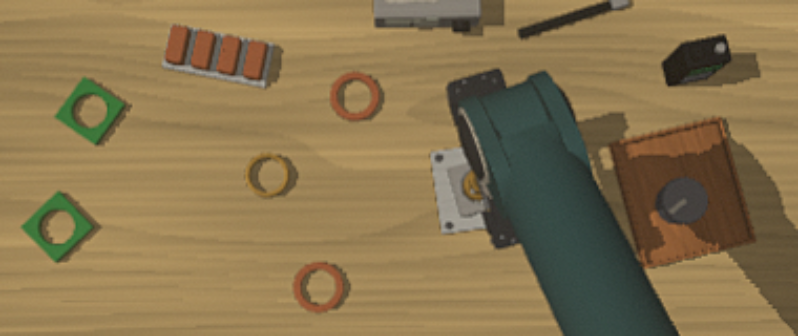

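The spreader lies square and flat on the base around the post. In the top view the upper red ring has been knocked from (347,113) to (355,96) in the crop. I'll measure again.

Run:
```python
from h import *
g=grab('wrist');f=grab('top')
c=lambda x,y:(220+x/2.9,130+y/2.9)
P=np.array([onz(g,*c(*p),26)[:2] for p in [(182,176),(378,176),(373,374),(182,374)]]);print(P.mean(0),cv2.minAreaRect(P.astype(np.float32)))
P=np.array([onz(g,*c(*p),12)[:2] for p in [(166,117),(428,157),(384,404),(137,370)]]);print('plate',P.mean(0))
for st,c in blobs(f,'red',100,(265,195,340,380)):
    P=np.array([onz(f,*p,14)[:2] for p in c]);print('ring',st,circ(P))
```

```text
[547.10997372 -30.55891075] ((546.7852172851562, -30.653411865234375), (65.76167297363281, 68.03514099121094), 15.553779602050781)
plate [546.76139512 -29.27748369]
ring [287 214  24  23 202] (array([668.7704617, 133.0650049]), np.float64(30.915029115798376))
ring [270 305  23  24 201] (array([417.84886597, 181.81652454]), np.float64(30.709184626637366))
```

Emit:
arm_command(
  deltas=[
    [0.806,0.19,0.322,0,100],
    [0.806,0.19,0.322,0,100],
    [0.806,0.19,0.322,0,100],
    [0.806,0.19,0.322,0,100],
    [0.806,0.19,0.322,0,100],
  ],
  newtons=35,
)

```text
t: 20.5
tcp_pos: [685.6, 76.4, 147.5]
tcp_rot: [-1.56, -0.213, 0.216]
force: [0.2, -0.2, 0.8]
width: 0.999
```

Emit:
arm_command(
  deltas=[
    [0,0,0,0,100],
    [0,0,0,0,100],
    [0,0,0,0,100],
  ],
)

```text
t: 20.8
tcp_pos: [684.4, 74.5, 148.8]
tcp_rot: [-1.561, -0.213, 0.215]
force: [-0.5, 0.6, 0.1]
width: 0.996
```

Run:
```python
from h import *
g=grab('wrist','w14')
for st,c in blobs(g,'red',300):
    P=np.array([onz(g,*p,14)[:2] for p in c]);print('ring',st,circ(P))
plan(669,133,40)
```

```text
ring [   9    0   80   71 2991] (array([424.05735773, 177.14833809]), np.float64(32.532897377985954))
ring [ 388    0   70   49 2288] (array([720.50379977, 264.93539738]), np.float64(21.89099114798919))
ring [ 281  126   75   76 2265] (array([670.74493395, 131.43090148]), np.float64(31.780326330138323))
tcp [684.6  74.2 149.3] yaw 15.6 tilt 0.07 w 0.997 q7 -0.24 t 20.85
units total [0.022 2.731 1.523] rows 3 each [0.007 0.91  0.508]
```

View pics/w14.png

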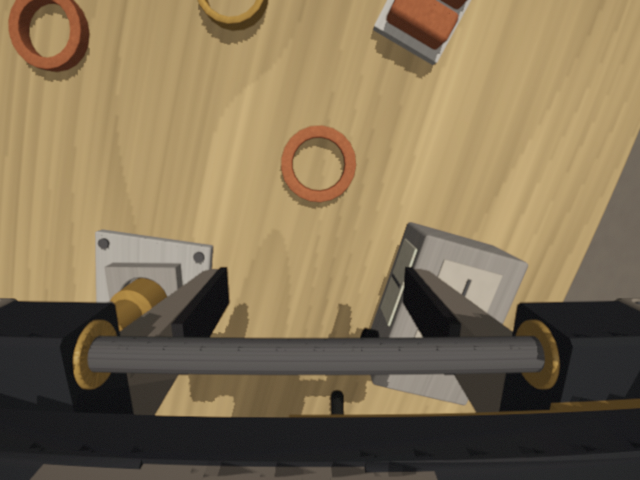

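The ring is at (318,163), about (670,132) in the world, clear of the meter at (450,300).

Emit:
arm_command(
  deltas=[
    [0.017,0,0.75,0,100],
    [0.018,0,0.74,0,100],
    [0,0.9,0,0,100],
    [0,0.9,0,0,100],
    [0,0.9,0,0,100],
  ],
)

```text
t: 21.35
tcp_pos: [670.6, 131.8, 41.4]
tcp_rot: [-1.561, -0.215, 0.212]
force: [0.1, -0.2, -0.5]
width: 0.998
```

Emit:
arm_command(
  deltas=[
    [0,0.3,0,0,100],
    [0,0,0,0,100],
    [0,0,0,0,100],
  ],
)

```text
t: 21.65
tcp_pos: [671.5, 133.3, 31.2]
tcp_rot: [-1.56, -0.216, 0.212]
force: [0.2, 1.3, 1.3]
width: 0.997
```

Run:
```python
from h import *
g=grab('wrist','w15')
for st,c in blobs(g,'red',2000,(200,180,420,338)):
    P=np.array([onz(g,*p,14)[:2] for p in c]);print('ring',st,circ(P))
plan(670,132,4)
```

```text
ring [ 258  217  112  110 5493] (array([670.39540649, 132.92260716]), np.float64(32.25288051598219))
tcp [671.9 133.5  31.7] yaw 15.6 tilt 0.19 w 1.0 q7 -0.4 t 21.7
units total [-0.058  0.693 -0.024] rows 1 each [-0.058  0.693 -0.024]
```

View pics/w15.png

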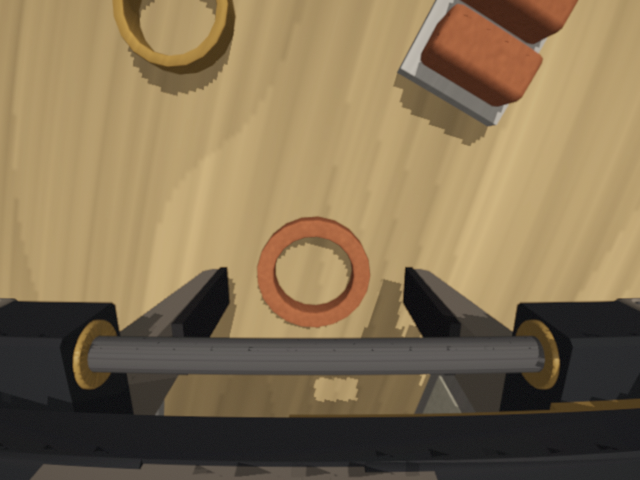

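The ring is centred between the fingers at (314,271). Lowering and gripping.

Emit:
arm_command(
  deltas=[
    [-0.03,0.35,-0.01,0,100],
    [0,0.34,0,0,100],
    [0,0,0,0,100],
    [0,0,0,0,20],
    [0,0,0,0,20],
  ],
  newtons=35,
)

```text
t: 22.2
tcp_pos: [669.1, 132.5, 1.3]
tcp_rot: [-1.56, -0.214, 0.215]
force: [0.5, -0.4, -0.0]
width: 0.848
```

Emit:
arm_command(
  deltas=[
    [0,0,0,0,20],
    [0,0,0,0,20],
    [0,0,0,0,20],
    [0,0,0,0,20],
  ],
)

```text
t: 22.6
tcp_pos: [669.3, 132.5, 1.6]
tcp_rot: [-1.56, -0.214, 0.214]
force: [-0.7, 0.2, -0.6]
width: 0.71
```

Run:
```python
from h import *
plan(548,-29.5,150);print(state()['force'])
```

```text
tcp [669.3 132.5   1.6] yaw 15.6 tilt 0.02 w 0.71 q7 -0.42 t 22.6
units total [-4.014 -3.708 -3.082] rows 6 each [-0.669 -0.618 -0.514]
[-0.66989178  0.20673975 -0.62676727]
```

Emit:
arm_command(
  deltas=[
    [0,-0.6,0,0,20],
    [0,-0.9,0,0,20],
    [0,-0.9,0,0,20],
    [0,-0.9,0,0,20],
    [0,-0.4,0,0,20],
  ],
)

```text
t: 23.1
tcp_pos: [670.9, 133.4, 153.5]
tcp_rot: [-1.56, -0.218, 0.21]
force: [-0.6, 0.0, -0.6]
width: 0.71
```

Emit:
arm_command(
  deltas=[
    [-0.669,0,-0.514,0,20],
    [-0.669,0,-0.514,0,20],
    [-0.669,0,-0.514,0,20],
    [-0.669,0,-0.514,0,20],
    [-0.669,0,-0.514,0,20],
  ],
)

```text
t: 23.6
tcp_pos: [566.8, -3.7, 148.8]
tcp_rot: [-1.56, -0.213, 0.215]
force: [-0.6, -0.3, 0.3]
width: 0.71
```

Emit:
arm_command(
  deltas=[
    [-0.669,0,-0.514,0,20],
    [0,0,0,0,20],
    [0,0,0,0,20],
    [0,0,0,0,20],
  ],
)

```text
t: 24.0
tcp_pos: [548.6, -28.4, 149.7]
tcp_rot: [-1.559, -0.216, 0.215]
force: [0.2, -0.5, -0.5]
width: 0.708
```

Run:
```python
from h import *
plan(547.8,-29.6,60);print(state()['force'])
g=grab('wrist')
cv2.imwrite('pics/w16.png',cv2.resize(g['frame'][195:345,235:400,::-1],None,fx=4,fy=4,interpolation=cv2.INTER_CUBIC))
```

```text
tcp [548.6 -28.4 149.7] yaw 15.7 tilt 0.06 w 0.708 q7 -0.1 t 24.0
units total [-0.028  2.242 -0.026] rows 3 each [-0.009  0.747 -0.009]
[ 0.16553178 -0.51130401 -0.45297351]
```

View pics/w16.png

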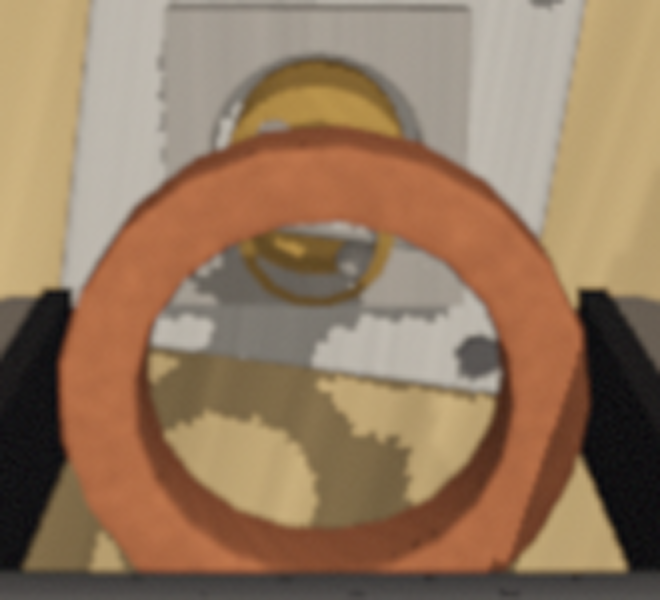

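The ring is held level and centred like the spreader was (hole at x 325, post at x 317). I'll apply the same small correction and lower it.

Emit:
arm_command(
  deltas=[
    [-0.03,0.3,-0.026,0,20],
    [0,0.5,0,0,20],
    [0,0.5,0,0,20],
    [0,0.5,0,0,20],
    [0,0.3,0,0,20],
  ],
)

```text
t: 24.55
tcp_pos: [546.2, -30.1, 63.4]
tcp_rot: [-1.559, -0.213, 0.217]
force: [0.1, -0.3, -0.5]
width: 0.706
```

Emit:
arm_command(
  deltas=[
    [0,0.2,0,0,20],
    [0,0.2,0,0,20],
    [0,0.15,0,0,20],
    [0,0,0,0,20],
    [0,0,0,0,20],
  ],
)

```text
t: 25.05
tcp_pos: [547.5, -30.8, 44.1]
tcp_rot: [-1.56, -0.215, 0.214]
force: [-0.2, 0.3, -1.1]
width: 0.707
```

Run:
```python
from h import *
plan(547.5,-29.7,28.5);print(state()['force'])
```

```text
tcp [547.5 -30.8  44.1] yaw 15.6 tilt 0.03 w 0.707 q7 -0.21 t 25.05
units total [0.007 0.39  0.027] rows 1 each [0.007 0.39  0.027]
[-0.21372832  0.29309478 -1.05543186]
```

Emit:
arm_command(
  deltas=[
    [0,0.2,0.025,0,20],
    [0,0.16,0,0,20],
    [0,0,0,0,20],
    [0,0,0,0,20],
  ],
)

```text
t: 25.45
tcp_pos: [546.8, -29.8, 29.1]
tcp_rot: [-1.56, -0.214, 0.215]
force: [-0.1, -0.9, -1.0]
width: 0.707
```

Run:
```python
from h import *
plan(547.5,-29.7,28);print(state()['force'])
```

```text
tcp [546.8 -29.8  29.1] yaw 15.6 tilt 0.03 w 0.707 q7 -0.23 t 25.45
units total [ 0.018  0.028 -0.002] rows 1 each [ 0.018  0.028 -0.002]
[-0.06242798 -0.91822166 -1.02895341]
```

Emit:
arm_command(
  deltas=[
    [0,0.02,0,0,20],
    [0,0,0,0,95],
    [0,0,0,0,95],
    [0,0,0,0,95],
    [0,0,0,0,95],
  ],
)

```text
t: 25.95
tcp_pos: [547.1, -29.9, 28.7]
tcp_rot: [-1.56, -0.214, 0.214]
force: [0.3, 0.8, 0.5]
width: 0.951
```

Emit:
arm_command(
  deltas=[
    [0,0,0,0,95],
    [0,-0.4,0,0,95],
    [0,-0.7,0,0,95],
    [0,-0.9,0,0,95],
    [0,-0.9,0,0,100],
  ],
)

```text
t: 26.45
tcp_pos: [546.7, -29.5, 146.7]
tcp_rot: [-1.56, -0.215, 0.215]
force: [0.2, -0.3, -0.7]
width: 0.994
```

Emit:
arm_command(
  deltas=[
    [0,-0.6,0,0,100],
    [0,-0.4,0,0,100],
    [0,0,0,0,100],
    [0,0,0,0,100],
  ],
)

```text
t: 26.85
tcp_pos: [546.5, -30.2, 184.2]
tcp_rot: [-1.561, -0.214, 0.215]
force: [0.7, 0.5, 0.3]
width: 0.997
```

Run:
```python
from h import *
plan(418,182,150)
g=grab('wrist','w17');f=grab('top')
cv2.imwrite('pics/w17c.png',cv2.resize(g['frame'][130:330,220:420,::-1],None,fx=2.9,fy=2.9,interpolation=cv2.INTER_CUBIC))
for st,c in blobs(g,'red',500,(240,140,400,335)):
    P=np.array([onz(g,*p,40)[:2] for p in c]);print('ring on post',st,circ(P))
for st,c in blobs(f,'red',100,(240,195,340,380)):
    P=np.array([onz(f,*p,14)[:2] for p in c]);print('ring',st,circ(P))
cv2.imwrite('pics/t17c.png',cv2.resize(f['frame'][180:340,130:510,::-1],None,fx=2.1,fy=2.1))
```

```text
tcp [546.5 -30.2 184.2] yaw 15.6 tilt 0.05 w 0.997 q7 -0.07 t 26.85
units total [-1.663  0.854  5.973] rows 6 each [-0.277  0.142  0.996]
ring on post [ 283  194   68   68 1726] (array([547.30175138, -30.16285621]), np.float64(31.649180802818456))
ring [246 200  11  18 146] (array([718.64368022, 264.76359608]), np.float64(19.39629273098962))
ring [270 305  24  24 204] (array([417.71031032, 181.5569611 ]), np.float64(30.806194839131518))
```

View pics/w17c.png

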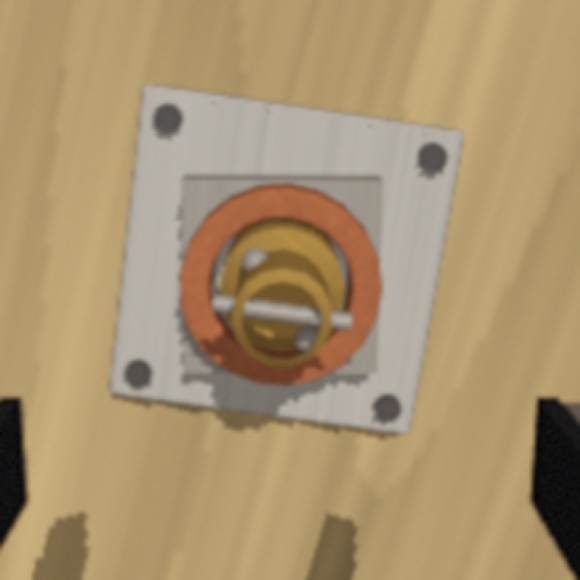

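View pics/t17c.png

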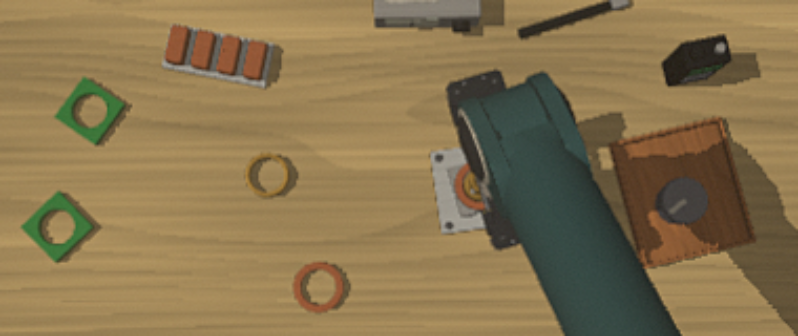

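The first ring sits flat and centred over the spreader. Next is the second ring at (418,182).

Emit:
arm_command(
  deltas=[
    [-0.336,0.1,0.892,0,100],
    [-0.336,0.1,0.892,0,100],
    [-0.336,0.2,0.892,0,100],
    [-0.336,0.2,0.892,0,100],
    [-0.336,0.2,0.892,0,100],
  ],
)

```text
t: 27.45
tcp_pos: [432.3, 124.6, 151.3]
tcp_rot: [-1.56, -0.212, 0.216]
force: [-0.2, -0.1, 0.6]
width: 0.998
```

Emit:
arm_command(
  deltas=[
    [0,0,0,0,100],
    [0,0,0,0,100],
    [0,0,0,0,100],
  ],
)

```text
t: 27.75
tcp_pos: [434.6, 123.0, 152.1]
tcp_rot: [-1.56, -0.213, 0.214]
force: [0.1, -0.4, -0.2]
width: 1.001
```

Run:
```python
from h import *
g=grab('wrist','w18')
for st,c in blobs(g,'red',300):
    P=np.array([onz(g,*p,14)[:2] for p in c]);print('ring',st,circ(P))
plan(418,182,40)
```

```text
ring [ 279  125   74   76 2214] (array([418.71991628, 180.33389753]), np.float64(31.756123772594652))
ring [ 351  379   66   36 1174] (array([554.3347685 , -39.21991701]), np.float64(28.641646882044324))
tcp [434.7 122.9 152.3] yaw 15.5 tilt 0.03 w 1.002 q7 -0.41 t 27.8
units total [-0.006  2.807  1.536] rows 3 each [-0.002  0.936  0.512]
```

View pics/w18.png

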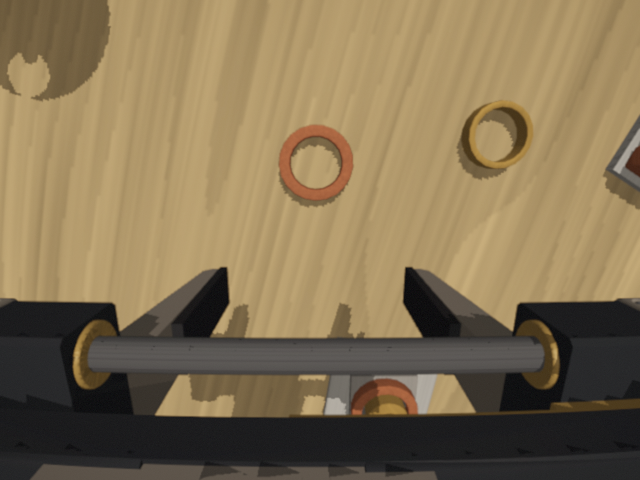

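The ring is at (316,163), about (418.5,181) in the world.

Emit:
arm_command(
  deltas=[
    [0,0,0.76,0,100],
    [0,0,0.755,0,100],
    [0,0.9,0,0,100],
    [0,0.9,0,0,100],
    [0,0.9,0,0,100],
  ],
)

```text
t: 28.3
tcp_pos: [418.9, 181.4, 43.3]
tcp_rot: [-1.56, -0.213, 0.212]
force: [-0.1, -0.6, -0.3]
width: 1.001
```

Emit:
arm_command(
  deltas=[
    [0,0.3,0,0,100],
    [0,0,0,0,100],
    [0,0,0,0,100],
  ],
)

```text
t: 28.6
tcp_pos: [418.7, 182.4, 33.4]
tcp_rot: [-1.56, -0.215, 0.213]
force: [-0.2, 0.5, 1.4]
width: 0.998
```

Run:
```python
from h import *
g=grab('wrist','w19')
for st,c in blobs(g,'red',2000,(200,180,420,338)):
    P=np.array([onz(g,*p,14)[:2] for p in c]);print('ring',st,circ(P))
plan(418.5,182,4)
```

```text
ring [ 259  218  111  108 5347] (array([418.40911636, 181.69954809]), np.float64(32.22394369371185))
tcp [419.  182.5  33.9] yaw 15.6 tilt 0.14 w 1.0 q7 -0.77 t 28.65
units total [-0.019  0.747 -0.01 ] rows 1 each [-0.019  0.747 -0.01 ]
```

Emit:
arm_command(
  deltas=[
    [-0.01,0.4,-0.01,0,100],
    [0,0.32,0,0,100],
    [0,0,0,0,100],
    [0,0,0,0,20],
    [0,0,0,0,20],
  ],
  newtons=35,
)

```text
t: 29.15
tcp_pos: [417.9, 181.9, 4.4]
tcp_rot: [-1.56, -0.215, 0.214]
force: [0.2, -1.2, 0.2]
width: 0.85
```

Emit:
arm_command(
  deltas=[
    [0,0,0,0,20],
    [0,0,0,0,20],
    [0,0,0,0,20],
    [0,0,0,0,20],
  ],
)

```text
t: 29.55
tcp_pos: [417.8, 181.8, 4.2]
tcp_rot: [-1.56, -0.215, 0.214]
force: [-0.7, -1.0, 6.3]
width: 0.708
```

Run:
```python
from h import *
plan(547.5,-29.7,150);print(state()['force'])
```

```text
tcp [417.8 181.8   4.2] yaw 15.6 tilt 0.04 w 0.708 q7 -0.82 t 29.55
units total [ 1.698 -3.644 -5.967] rows 6 each [ 0.283 -0.607 -0.994]
[-0.674744   -1.02148467  6.27713629]
```

Emit:
arm_command(
  deltas=[
    [0,-0.5,0,0,20],
    [0,-0.9,0,0,20],
    [0,-0.9,0,0,20],
    [0,-0.9,0,0,20],
    [0,-0.45,0,0,20],
  ],
)

```text
t: 30.05
tcp_pos: [418.3, 182.2, 152.1]
tcp_rot: [-1.56, -0.217, 0.212]
force: [1.0, -0.8, -0.2]
width: 0.706
```

Emit:
arm_command(
  deltas=[
    [0.243,0,-0.852,0,20],
    [0.243,0,-0.852,0,20],
    [0.243,0,-0.852,0,20],
    [0.243,0,-0.852,0,20],
    [0.243,0,-0.852,0,20],
  ],
)

```text
t: 30.55
tcp_pos: [510.5, 29.2, 149.5]
tcp_rot: [-1.56, -0.214, 0.215]
force: [0.9, -0.5, -1.7]
width: 0.709
```

Emit:
arm_command(
  deltas=[
    [0.243,0,-0.852,0,20],
    [0.243,0,-0.852,0,20],
    [0,0,0,0,20],
    [0,0,0,0,20],
    [0,0,0,0,20],
  ],
)

```text
t: 31.05
tcp_pos: [546.5, -28.4, 149.5]
tcp_rot: [-1.559, -0.215, 0.216]
force: [-0.7, 0.4, -0.6]
width: 0.713
```

Run:
```python
from h import *
plan(547.5,-29.7,60);print(state()['force'])
g=grab('wrist')
cv2.imwrite('pics/w20.png',cv2.resize(g['frame'][195:345,235:400,::-1],None,fx=4,fy=4,interpolation=cv2.INTER_CUBIC))
```

```text
tcp [546.5 -28.4 149.5] yaw 15.7 tilt 0.06 w 0.713 q7 -0.11 t 31.05
units total [ 0.017  2.239 -0.039] rows 3 each [ 0.006  0.746 -0.013]
[-0.71054172  0.44572243 -0.55451739]
```

View pics/w20.png

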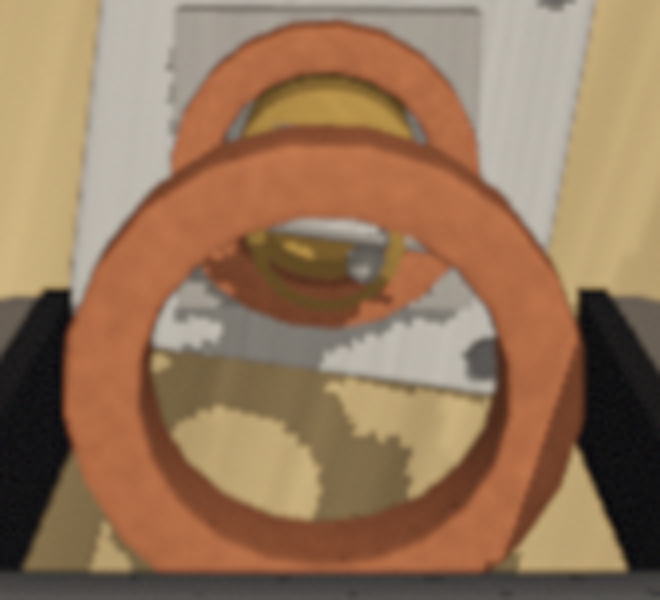

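Emit:
arm_command(
  deltas=[
    [0.01,0.3,-0.03,0,20],
    [0,0.5,0,0,20],
    [0,0.5,0,0,20],
    [0,0.5,0,0,20],
    [0,0.2,0,0,20],
  ],
)

```text
t: 31.6
tcp_pos: [546.3, -30.2, 67.4]
tcp_rot: [-1.559, -0.213, 0.218]
force: [-0.2, -0.4, 0.1]
width: 0.708
```

Emit:
arm_command(
  deltas=[
    [0,0.2,0,0,20],
    [0,0.1,0,0,20],
    [0,0,0,0,20],
    [0,0,0,0,20],
  ],
)

```text
t: 32.0
tcp_pos: [548.5, -30.7, 58.3]
tcp_rot: [-1.56, -0.215, 0.214]
force: [-0.1, 1.0, -0.7]
width: 0.704
```

Run:
```python
from h import *
plan(547.5,-29.7,45);print(state()['force'])
```

```text
tcp [548.5 -30.7  58.3] yaw 15.6 tilt 0.05 w 0.704 q7 -0.21 t 32.0
units total [-0.017  0.332  0.03 ] rows 1 each [-0.017  0.332  0.03 ]
[-0.11845377  0.97481444 -0.71088904]
```

Emit:
arm_command(
  deltas=[
    [-0.01,0.15,0.025,0,20],
    [0,0.15,0,0,20],
    [0,0,0,0,20],
    [0,0,0,0,20],
  ],
)

```text
t: 32.4
tcp_pos: [547.2, -29.9, 45.5]
tcp_rot: [-1.56, -0.214, 0.215]
force: [0.1, -0.4, 0.9]
width: 0.708
```

Run:
```python
from h import *
plan(547.5,-29.7,45);print(state()['force'])
```

```text
tcp [547.2 -29.9  45.5] yaw 15.6 tilt 0.03 w 0.708 q7 -0.22 t 32.4
units total [0.007 0.013 0.003] rows 1 each [0.007 0.013 0.003]
[ 0.14989668 -0.39777294  0.8530953 ]
```

Emit:
arm_command(
  deltas=[
    [0,0.02,0,0,20],
    [0,0,0,0,95],
    [0,0,0,0,95],
    [0,0,0,0,95],
    [0,0,0,0,95],
  ],
)

```text
t: 32.9
tcp_pos: [547.5, -29.9, 45.1]
tcp_rot: [-1.56, -0.214, 0.214]
force: [0.9, 0.7, -0.0]
width: 0.95
```

Emit:
arm_command(
  deltas=[
    [0,0,0,0,95],
    [0,-0.4,0,0,95],
    [0,-0.7,0,0,95],
    [0,-0.9,0,0,95],
    [0,-0.9,0,0,100],
  ],
)

```text
t: 33.4
tcp_pos: [547.2, -29.5, 163.1]
tcp_rot: [-1.56, -0.215, 0.215]
force: [1.1, -1.4, -0.7]
width: 0.999
```

Emit:
arm_command(
  deltas=[
    [0,-0.4,0,0,100],
    [0,-0.2,0,0,100],
    [0,0,0,0,100],
    [0,0,0,0,100],
  ],
)

```text
t: 33.8
tcp_pos: [546.6, -30.2, 183.8]
tcp_rot: [-1.56, -0.212, 0.216]
force: [-0.1, 0.1, -0.8]
width: 0.999
```

Run:
```python
from h import *
plan(564.5,248.5,150)
g=grab('wrist','w21');f=grab('top')
cv2.imwrite('pics/w21c.png',cv2.resize(g['frame'][130:330,220:420,::-1],None,fx=2.9,fy=2.9,interpolation=cv2.INTER_CUBIC))
for st,c in blobs(g,'red',500,(240,140,400,335)):
    P=np.array([onz(g,*p,54)[:2] for p in c]);print('ring on post',st,circ(P))
cv2.imwrite('pics/t21c.png',cv2.resize(f['frame'][140:380,80:600,::-1],None,fx=1.5,fy=1.5))
```

```text
tcp [546.6 -30.2 183.8] yaw 15.6 tilt 0.12 w 0.999 q7 -0.08 t 33.8
units total [2.311 0.843 6.588] rows 7 each [0.33  0.12  0.941]
ring on post [ 282  194   71   74 2251] (array([547.65726129, -29.78109273]), np.float64(32.08895357820481))
```

View pics/w21c.png

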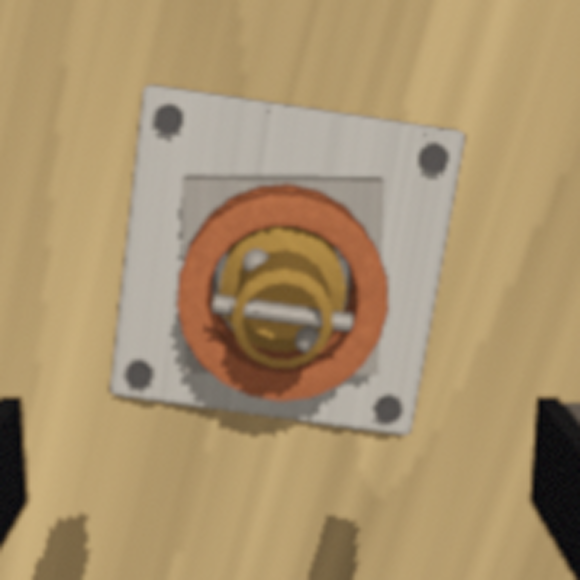

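View pics/t21c.png

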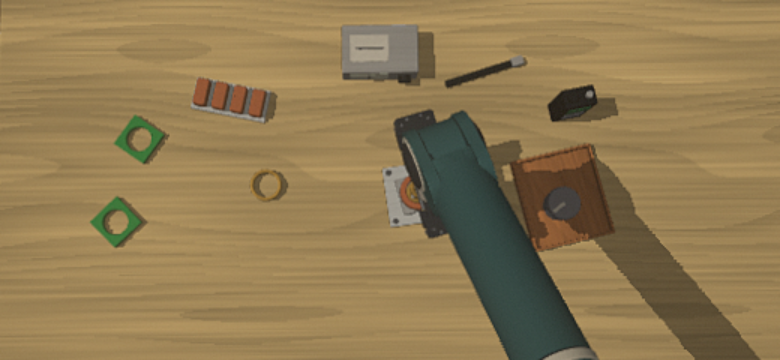

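Both rings are on the post and no other loose ones remain. The collar is still at about (564.5,248.5).

Emit:
arm_command(
  deltas=[
    [0.38,0.14,0.85,0,100],
    [0.38,0.14,0.85,0,100],
    [0.38,0.14,0.85,0,100],
    [0.38,0.14,0.85,0,100],
    [0.38,0.14,0.85,0,100],
  ],
)

```text
t: 34.4
tcp_pos: [574.2, 155.5, 155.3]
tcp_rot: [-1.56, -0.212, 0.216]
force: [0.6, -0.1, -0.3]
width: 1.004
```

Emit:
arm_command(
  deltas=[
    [0.38,0.14,0.85,0,100],
    [0,0,0,0,100],
    [0,0,0,0,100],
    [0,0,0,0,100],
  ],
)

```text
t: 34.8
tcp_pos: [580.1, 189.7, 150.5]
tcp_rot: [-1.561, -0.212, 0.215]
force: [-0.2, 0.5, -0.3]
width: 1.002
```

Run:
```python
from h import *
g=grab('wrist','w22')
for st,c in blobs(g,'brass',300):
    P=np.array([onz(g,*p,18)[:2] for p in c]);print('collar',st,circ(P))
plan(564.5,248.5,40)
```

```text
collar [ 286  130   65   67 1305] (array([566.02643999, 247.13298455]), np.float64(27.73099173553078))
collar [  73  320   43   69 1344] (array([405.24185533,   5.30239671]), np.float64(31.089437054221847))
collar [ 516  320   44   69 1377] (array([825.58075651, 123.29835638]), np.float64(30.94154912071357))
collar [471 399 169  16 971] (array([896.62483547,  32.09965116]), np.float64(70.28949693971617))
tcp [580.3 189.4 150.8] yaw 15.5 tilt 0.08 w 0.995 q7 -0.49 t 34.85
units total [0.019 2.768 1.533] rows 3 each [0.006 0.923 0.511]
```

View pics/w22.png

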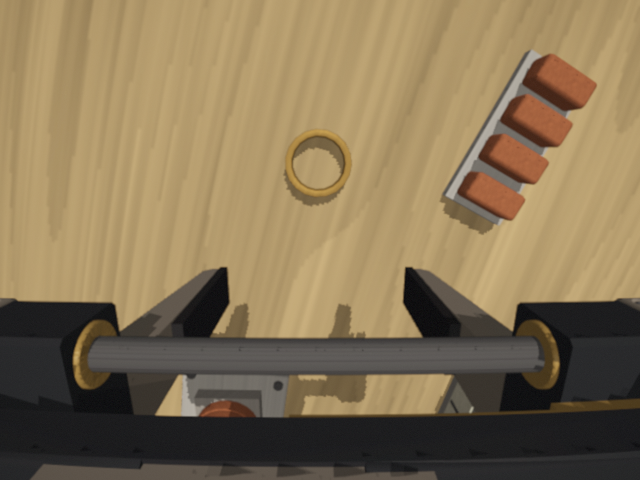

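The collar is at (318,163), 66 px across as expected. The bank at (515,140) is clear of the fingers.

Emit:
arm_command(
  deltas=[
    [0.017,0,0.76,0,100],
    [0.018,0,0.75,0,100],
    [0,0.9,0,0,100],
    [0,0.9,0,0,100],
    [0,0.9,0,0,100],
  ],
)

```text
t: 35.35
tcp_pos: [566.1, 247.9, 42.5]
tcp_rot: [-1.561, -0.214, 0.212]
force: [1.0, -1.0, -0.0]
width: 0.999
```

Emit:
arm_command(
  deltas=[
    [0,0.2,0,0,100],
    [0,0,0,0,100],
    [0,0,0,0,100],
  ],
)

```text
t: 35.65
tcp_pos: [566.5, 249.8, 37.0]
tcp_rot: [-1.559, -0.215, 0.212]
force: [1.0, -0.3, 0.6]
width: 1.0
```

Run:
```python
from h import *
g=grab('wrist','w23')
for st,c in blobs(g,'brass',300,(230,180,400,338)):
    P=np.array([onz(g,*p,18)[:2] for p in c]);print('collar',st,circ(P))
plan(565.5,248,5)
```

```text
collar [ 265  223   98   98 3644] (array([565.46701209, 249.14950512]), np.float64(28.524555419717277))
tcp [566.7 250.1  37.4] yaw 15.6 tilt 0.18 w 1.003 q7 -0.68 t 35.7
units total [-0.045  0.811 -0.042] rows 1 each [-0.045  0.811 -0.042]
```

View pics/w23.png

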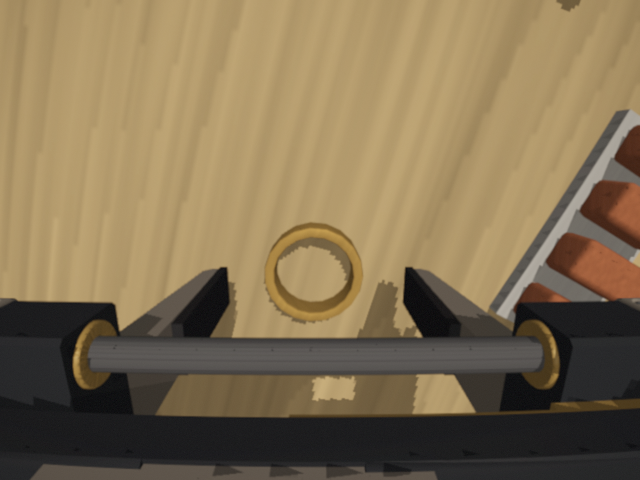

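Run:
```python
from h import *
g=grab('wrist');s,p,R=tool()
for q in [(497,307),(525,295),(560,235)]:
    X=onz(g,*q,10);print(X.round(1),'tool dx,dz',(R.T@(X-p))[[0,2]].round(1))
```

```text
[684.  255.9  10. ] tool dx,dz [114.5 -26. ]
[698.3 268.1  10. ] tool dx,dz [131.6 -18.1]
[703.7 309.7  10. ] tool dx,dz [147.9  20.5]
```

The bank is more than 110 mm along the jaw axis and the finger backs reach 64 mm, so it's clear. Lowering and gripping the collar.

Emit:
arm_command(
  deltas=[
    [-0.025,0.4,-0.01,0,100],
    [0,0.38,0,0,100],
    [0,0,0,0,100],
    [0,0,0,0,20],
    [0,0,0,0,20],
  ],
  newtons=35,
)

```text
t: 36.25
tcp_pos: [564.4, 249.4, 4.2]
tcp_rot: [-1.56, -0.215, 0.214]
force: [0.4, 0.2, 0.5]
width: 0.846
```

Emit:
arm_command(
  deltas=[
    [0,0,0,0,20],
    [0,0,0,0,20],
    [0,0,0,0,20],
    [0,0,0,0,20],
    [0,0,0,0,20],
  ],
)

```text
t: 36.75
tcp_pos: [564.7, 249.1, 4.5]
tcp_rot: [-1.56, -0.215, 0.214]
force: [-0.5, 0.6, 2.3]
width: 0.618
```

Run:
```python
from h import *
plan(547.5,-29.5,150);print(state()['force'])
```

```text
tcp [564.7 249.1   4.5] yaw 15.6 tilt 0.04 w 0.618 q7 -0.7 t 36.75
units total [-2.29  -3.639 -6.592] rows 7 each [-0.327 -0.52  -0.942]
[-0.48211201  0.64507582  2.33630498]
```

Emit:
arm_command(
  deltas=[
    [0,-0.5,0,0,20],
    [0,-0.9,0,0,20],
    [0,-0.9,0,0,20],
    [0,-0.9,0,0,20],
    [0,-0.5,0,0,20],
  ],
)

```text
t: 37.25
tcp_pos: [565.1, 250.0, 156.5]
tcp_rot: [-1.559, -0.218, 0.212]
force: [-0.3, 0.0, -1.6]
width: 0.616
```

Emit:
arm_command(
  deltas=[
    [-0.286,0,-0.824,0,20],
    [-0.286,0,-0.824,0,20],
    [-0.286,0,-0.824,0,20],
    [-0.286,0,-0.824,0,20],
    [-0.286,0,-0.824,0,20],
  ],
)

```text
t: 37.75
tcp_pos: [553.3, 73.6, 153.3]
tcp_rot: [-1.561, -0.215, 0.214]
force: [0.1, -0.7, -1.2]
width: 0.621
```

Emit:
arm_command(
  deltas=[
    [-0.286,0,-0.824,0,20],
    [-0.286,0,-0.824,0,20],
    [-0.286,0,-0.824,0,20],
    [0,0,0,0,20],
    [0,0,0,0,20],
  ],
)

```text
t: 38.25
tcp_pos: [547.3, -30.2, 153.0]
tcp_rot: [-1.56, -0.213, 0.212]
force: [-0.6, 1.1, -0.2]
width: 0.617
```

Run:
```python
from h import *
plan(547.5,-29.7,59);print(state()['force'])
g=grab('wrist')
cv2.imwrite('pics/w24.png',cv2.resize(g['frame'][195:345,235:400,::-1],None,fx=4,fy=4,interpolation=cv2.INTER_CUBIC))
```

```text
tcp [547.3 -30.2 153. ] yaw 15.5 tilt 0.03 w 0.617 q7 -0.11 t 38.25
units total [0.008 2.35  0.01 ] rows 3 each [0.003 0.783 0.003]
[-0.63773998  1.094299   -0.22919191]
```

View pics/w24.png

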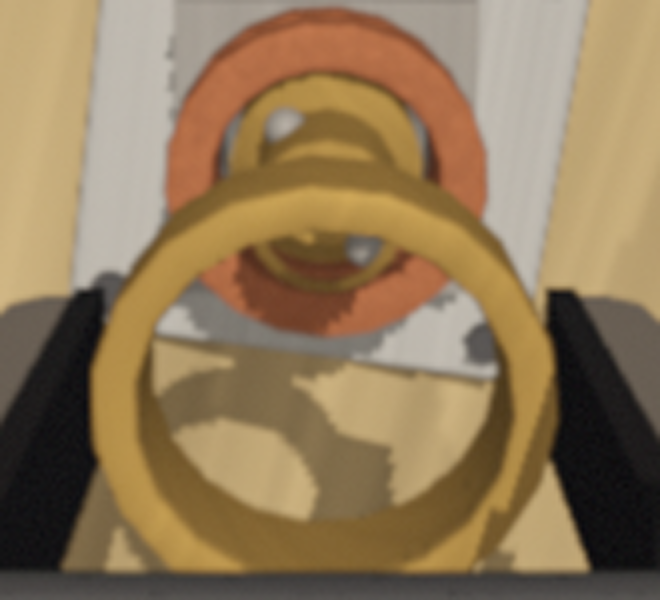

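The collar is held level above the post. Lowering it.

Emit:
arm_command(
  deltas=[
    [0,0.3,-0.02,0,20],
    [0,0.5,0,0,20],
    [0,0.5,0,0,20],
    [0,0.5,0,0,20],
    [0,0,0,0,20],
  ],
)

```text
t: 38.8
tcp_pos: [545.3, -28.9, 77.3]
tcp_rot: [-1.558, -0.212, 0.221]
force: [0.1, -0.4, -1.4]
width: 0.614
```

Emit:
arm_command(
  deltas=[
    [0,0.1,0,0,20],
    [0,0,0,0,20],
    [0,0,0,0,20],
  ],
)

```text
t: 39.1
tcp_pos: [548.2, -30.0, 76.9]
tcp_rot: [-1.56, -0.216, 0.214]
force: [-0.8, -0.1, -1.1]
width: 0.618
```

Run:
```python
from h import *
plan(547.5,-29.7,59);print(state()['force'])
```

```text
tcp [548.2 -30.   76.9] yaw 15.7 tilt 0.08 w 0.618 q7 -0.19 t 39.1
units total [-0.015  0.448  0.013] rows 1 each [-0.015  0.448  0.013]
[-0.78960764 -0.06271249 -1.12766232]
```

Emit:
arm_command(
  deltas=[
    [-0.01,0.2,0,0,20],
    [0,0.2,0,0,20],
    [0,0.03,0,0,20],
    [0,0,0,0,20],
    [0,0,0,0,20],
  ],
)

```text
t: 39.6
tcp_pos: [547.2, -30.4, 58.8]
tcp_rot: [-1.56, -0.214, 0.214]
force: [-0.3, 0.6, -1.6]
width: 0.619
```

Run:
```python
from h import *
plan(547.5,-29.7,59);print(state()['force'])
```

```text
tcp [547.2 -30.4  58.8] yaw 15.6 tilt 0.01 w 0.619 q7 -0.21 t 39.6
units total [ 0.012 -0.004  0.014] rows 1 each [ 0.012 -0.004  0.014]
[-0.34963028  0.64606953 -1.6233406 ]
```

Emit:
arm_command(
  deltas=[
    [0,0,0,0,90],
    [0,0,0,0,90],
    [0,0,0,0,95],
    [0,0,0,0,95],
    [0,0,0,0,95],
  ],
)

```text
t: 40.1
tcp_pos: [547.3, -30.4, 59.0]
tcp_rot: [-1.56, -0.214, 0.214]
force: [0.6, -0.1, -0.3]
width: 0.95
```

Emit:
arm_command(
  deltas=[
    [0,-0.4,0,0,95],
    [0,-0.7,0,0,95],
    [0,-0.9,0,0,95],
    [0,-0.9,0,0,100],
    [0,-0.3,0,0,100],
  ],
)

```text
t: 40.6
tcp_pos: [549.2, -29.9, 191.6]
tcp_rot: [-1.562, -0.22, 0.21]
force: [0.1, -0.3, -0.4]
width: 1.002
```

Emit:
arm_command(
  deltas=[
    [0,0,-0.8,0,100],
    [0,0,-0.8,0,100],
    [0,0,-0.8,0,100],
    [0,0,0,0,100],
    [0,0,0,0,100],
  ],
)

```text
t: 41.1
tcp_pos: [572.7, -123.2, 186.7]
tcp_rot: [-1.559, -0.213, 0.214]
force: [0.3, 0.3, 0.5]
width: 0.999
```

Run:
```python
from h import *
plan(547.5,-29.7,59)
g=grab('wrist','w25');f=grab('top');s=grab('scene')
for st,c in blobs(g,'brass',300,(230,60,400,300)):
    P=np.array([onz(g,*p,72)[:2] for p in c]);print('collar',st,circ(P))
cv2.imwrite('pics/t25c.png',cv2.resize(f['frame'][140:380,80:600,::-1],None,fx=1.5,fy=1.5))
cv2.imwrite('pics/s25c.png',cv2.resize(s['frame'][170:280,130:350,::-1],None,fx=3.6,fy=3.6,interpolation=cv2.INTER_CUBIC))
for z in (26,40,54,72,90): print(z,((proj(s,[547.8,-29.5,z])-[130,170])*3.6).round(0))
```

```text
tcp [ 572.7 -123.2  186.7] yaw 15.6 tilt 0.06 w 0.999 q7 0.08 t 41.1
units total [0.023 3.194 2.418] rows 4 each [0.006 0.798 0.605]
collar [ 281   81   72   75 3091] (array([547.98183573, -32.05083195]), np.float64(28.212955725356487))
26 [582. 232.]
40 [580. 216.]
54 [579. 201.]
72 [578. 180.]
90 [576. 159.]
```

View pics/w25.png

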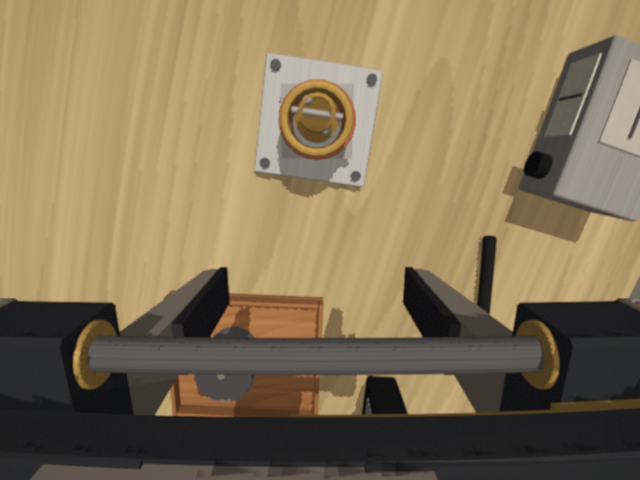

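View pics/s25c.png

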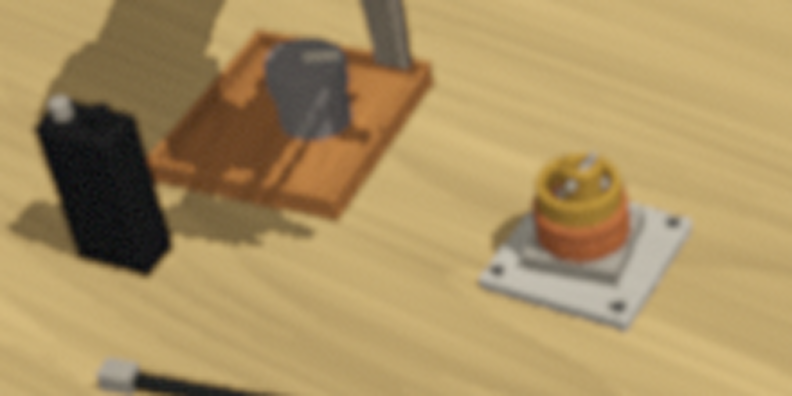

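View pics/t25c.png

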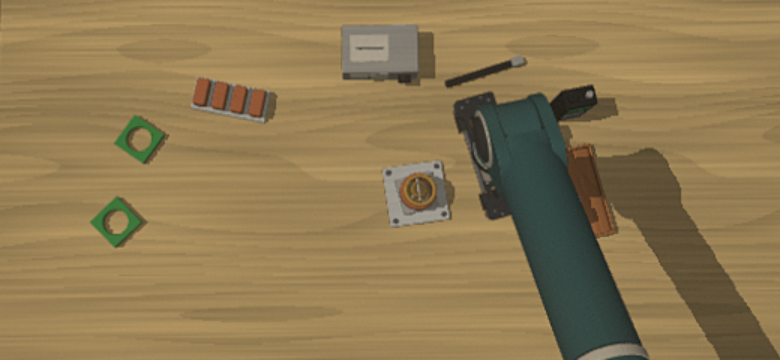

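The stack is complete. From below it is plate, spreader, two red rings and the collar, all level. The collar is centred within about 2.5 mm, the cap stands in the tray, and the gripper is clear. Handing in.

Run:
```python
from plant import *
print(job_done())
```

```text
the job is handed in; nothing more can be done
None
```

The dummy load is rebuilt and handed in at about 41 s; no verdict was reported.

**What I did:**
- **Cap:** I twisted it loose anticlockwise, turned it about 2.09 rad, lifted it off, and stood it upright in the wooden tray.
- **Stack:** I threaded the steel spreader, then both red rings, then the brass collar down the post. Only two rings were on the bench. One was knocked aside during the run, so I measured it again before picking it up.

**Last checks, all measured from camera images:**

| Part | Offset from the post axis | Limit |
|---|---|---|
| Spreader | about 1.5 mm | 5 mm |
| Rings | about 1 mm | 10 mm |
| Collar | about 2.5 mm | 10 mm |

- Every part looked flat on the one below, and the collar's top was at the expected height in the scene view. I judged flatness by eye and did not measure it as an angle.
- The handheld, antenna stub, SWR meter, resistor bank and green look-alikes looked unmoved. I did not measure their positions again.
- The arm was 100 mm to the side with no contact force.

**Disagreements:** The camera estimates of the post centre varied by 2–4 mm. I relied mostly on the position felt while turning the cap, about (548, -29) mm. No check failed.

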